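# Load a mushroom fruiting tub and fit its probes

### The job

Pick up the tray by its black grip and tip it over the white tub so that all the wood chunks slide off into the tub, then set the empty tray down level on its blue mat. After that push every sensor probe that is there, rod first, through the hole ringed in its own colour on the side of the tub until its collar is fully home, let go of it and leave it there. Leave the jars and the culture dishes alone.

Things in the scene. Friction and masses are not known exactly. Their poses are not given: they have to be found in the camera images.
- tub: Fixed white open tub, 250 (x) x 200 (y) x 110 mm high, 5 mm walls and floor; origin: centre of its underside. Its -y wall holds a grey port bar, full width, 48 to 92 mm high, 35 mm thick (outer face at y = -130 mm), with three level 14.5 mm holes right through along y, mouths chamfered 2 mm, ringed red, yellow, blue. Probes go in along the tub's +y.
- mat: Fixed blue mat, 260 x 260 x 3 mm, where the tray stands at the start and goes back to; origin at the centre of its underside on the table; axes along its edges.
- tray: Loose aluminium tray: pan 180 (x) x 134 (y) mm, 4 mm floor, 30 mm walls, its -y edge open for pouring; 160 g; origin: centre of the pan's underside. Behind the back wall an upright black grip plate at y = 110 mm, 60 (x) x 12 (y) x 65 mm high, 37 mm free before it; pinch it from above across its 12 mm. Wood slides off at slopes of 25 to 35 degrees; 45 to 50 empties it.
- tray_lip (a point): middle of the tray's open pouring edge, on the floor's top face (tray frame 0, -67, 4 mm)
- tray_mid (a point): middle of the tray's whole footprint, pan and handle (tray frame 0, 25, 0 mm)
- chunk0: Loose hardwood chunk 60 x 36 x 30 mm (x, y, z), 35 g, on the tray at the start; origin at the centre of its underside. Two to four of the four chunks are present.
- chunk1: Loose hardwood chunk 60 x 36 x 30 mm (x, y, z), 35 g, on the tray at the start; origin at the centre of its underside. Two to four of the four chunks are present.
- chunk2: Loose hardwood chunk 60 x 36 x 30 mm (x, y, z), 35 g, on the tray at the start; origin at the centre of its underside. Two to four of the four chunks are present.
- chunk3: Loose hardwood chunk 60 x 36 x 30 mm (x, y, z), 35 g, on the tray at the start; origin at the centre of its underside. Two to four of the four chunks are present.
- probe_red: Loose red sensor probe, 90 g, lying on the table: block handle 70 (x) x 24 (y) x 30 mm high, a 5 mm collar, then a steel rod along +x, 12 mm thick, 65 mm long, its last 12 mm tapered (tip at x = 105 mm). Origin: centre of the handle's underside, rod axis 15 mm above it. Goes in the red port. Two or three of the three probes are present.
- collar_red (a point): front face of the red probe's collar, on the rod axis (probe frame 40, 0, 15 mm); it meets the port's mouth when the probe is fully home
- port_red (a point): centre of the mouth of the red-ringed hole, on the outer face of the port bar (tub frame -75, -130, 70 mm); axes as the tub's, the hole runs along +y
- probe_yellow: Loose yellow sensor probe, 90 g, lying on the table: block handle 70 (x) x 24 (y) x 30 mm high, a 5 mm collar, then a steel rod along +x, 12 mm thick, 65 mm long, its last 12 mm tapered (tip at x = 105 mm). Origin: centre of the handle's underside, rod axis 15 mm above it. Goes in the yellow port. Two or three of the three probes are present.
- collar_yellow (a point): front face of the yellow probe's collar, on the rod axis (probe frame 40, 0, 15 mm); it meets the port's mouth when the probe is fully home
- port_yellow (a point): centre of the mouth of the yellow-ringed hole, on the outer face of the port bar (tub frame 0, -130, 70 mm); axes as the tub's, the hole runs along +y
- probe_blue: Loose blue sensor probe, 90 g, lying on the table: block handle 70 (x) x 24 (y) x 30 mm high, a 5 mm collar, then a steel rod along +x, 12 mm thick, 65 mm long, its last 12 mm tapered (tip at x = 105 mm). Origin: centre of the handle's underside, rod axis 15 mm above it. Goes in the blue port. Two or three of the three probes are present.
- collar_blue (a point): front face of the blue probe's collar, on the rod axis (probe frame 40, 0, 15 mm); it meets the port's mouth when the probe is fully home
- port_blue (a point): centre of the mouth of the blue-ringed hole, on the outer face of the port bar (tub frame 75, -130, 70 mm); axes as the tub's, the hole runs along +y
- jar_grain: Loose amber jar with a brass lid, 72 mm wide, 115 mm high, not part of the job: leave it alone; origin at the centre of its underside
- jar_culture: Loose clear glass jar with a brass lid, 68 mm wide, 100 mm high, not part of the job: leave it alone; origin at the centre of its underside
- dishes: Loose pile of two white culture dishes, 90 mm wide, 32 mm high, not part of the job: leave it alone; origin at the centre of its underside
There are look-alikes about, which are no part of the job. Several things have the shape of the probe_blue; the one meant has the colours described above. Of the things shaped like the probe_yellow, the yellow one is meant.

How it is judged:
On the way, in this order (a step that is already met when the one before it is completed fails the run):
1. all chunks are in the tub while the tray is still tipped, its pouring edge over the tub (x of chunk0 in the frame of tub between -0.12 and 0.12 m and y of chunk0 in the frame of tub between -0.1 and 0.1 m and z of chunk0 in the frame of tub between -0.005 and 0.1 m and x of chunk1 in the frame of tub between -0.12 and 0.12 m and y of chunk1 in the frame of tub between -0.1 and 0.1 m and z of chunk1 in the frame of tub between -0.005 and 0.1 m and x of chunk2 in the frame of tub between -0.12 and 0.12 m and y of chunk2 in the frame of tub between -0.1 and 0.1 m and z of chunk2 in the frame of tub between -0.005 and 0.1 m and x of chunk3 in the frame of tub between -0.12 and 0.12 m and y of chunk3 in the frame of tub between -0.1 and 0.1 m and z of chunk3 in the frame of tub between -0.005 and 0.1 m and angle between tray's own z axis and vertical above 0.3 rad and x of tray_lip in the frame of tub between -0.14 and 0.14 m and y of tray_lip in the frame of tub between -0.13 and 0.13 m), for 0.1 s.
2. the empty tray stands level on its mat (x of chunk0 in the frame of tub between -0.12 and 0.12 m and y of chunk0 in the frame of tub between -0.1 and 0.1 m and z of chunk0 in the frame of tub between -0.005 and 0.1 m and x of chunk1 in the frame of tub between -0.12 and 0.12 m and y of chunk1 in the frame of tub between -0.1 and 0.1 m and z of chunk1 in the frame of tub between -0.005 and 0.1 m and x of chunk2 in the frame of tub between -0.12 and 0.12 m and y of chunk2 in the frame of tub between -0.1 and 0.1 m and z of chunk2 in the frame of tub between -0.005 and 0.1 m and x of chunk3 in the frame of tub between -0.12 and 0.12 m and y of chunk3 in the frame of tub between -0.1 and 0.1 m and z of chunk3 in the frame of tub between -0.005 and 0.1 m and x of tray_mid in the frame of mat between -0.06 and 0.06 m and y of tray_mid in the frame of mat between -0.06 and 0.06 m and angle between tray's own z axis and vertical below 0.08 rad and height (world z) of tray below 0.012 m and linear speed of tray below 0.03 m/s), for 0.2 s.
3. every probe present is home in the port of its colour (distance between collar_red and port_red below 0.01 m and angle between the x axis of each of probe_red, probe_yellow, probe_blue and the y axis of tub, either way round below 0.17 rad and distance between collar_yellow and port_yellow below 0.01 m and distance between collar_blue and port_blue below 0.01 m), for 0.2 s.
At the end, for the whole second after the job is handed in: All chunks present are in the tub below its rim; the tray stands level on the mat, its footprint's middle within 60 mm of the mat's middle in x and y; each probe present has its collar within 10 mm of its own port's mouth, within 0.17 rad of the hole's axis; all at rest (all of step 2 and all of step 3 and linear speed of each of probe_red, probe_yellow, probe_blue, chunk0, chunk1, chunk2, chunk3 below 0.03 m/s); the robot touches nothing.
It fails at once if the amber jar is moved more than 30 mm or tipped over (distance of jar_grain from where it was at the start of the episode above 0.03 m or angle between jar_grain's own z axis and vertical above 0.4 rad).
It fails at once if the clear jar is moved more than 30 mm or tipped over (distance of jar_culture from where it was at the start of the episode above 0.03 m or angle between jar_culture's own z axis and vertical above 0.4 rad).
It fails at once if the pile of dishes is moved more than 30 mm or tipped over (distance of dishes from where it was at the start of the episode above 0.03 m or angle between dishes's own z axis and vertical above 0.4 rad).
Of chunk0, chunk1, chunk2, chunk3 only 2 to 4 are there at a start; the rules pass over those that are not, and their reading is None.
Of probe_red, probe_yellow, probe_blue only 2 to 3 are there at a start; the rules pass over those that are not, and their reading is None.
At some moment in a run one of probe_red, probe_yellow, probe_blue may be knocked a few centimetres aside while the robot is not near it.
It also fails if it takes over 210 s, if anything falls off the work surface, if the arm or the gripper's body presses on something with over 40 N, if the wrist force passes 120 N, or if a joint passes its speed limit or range.

### The arm

A 6-joint arm with a two-finger parallel gripper is mounted at the origin on the work surface. World frame = base frame: x ahead of the robot, y to its left, z up, the work surface at z = 0. Lengths are in m, angles in rad, forces in N, time in s.
With the tool pointing down it reaches from about 0.375 to 0.925 m from the base axis. Payload 5.7 kg.
Tool frame: the origin (TCP) lies at the very end of the fingers, on their centre line; the grasp point (between the pads) lies 19 mm behind it (r.grip_depth is the distance from the TCP to the grasp point, in m); z points along the fingers, y is the line along which they close (so a half turn about z gives the same grasp; the last joint's range is limited). The gripper opens to 88 mm and grips with 3 to 60 N. Pads are 20 mm wide; open, the fingers measure 115 mm over their backs; the gripper's body (75 mm by 178 mm) begins 61 mm behind the grasp point.
Start: joints at [-1.333, 0.359, 1.51, -0, 1.272, -0.115], TCP at [0.207, -0.563, 0.223] pointing down, gripper open.
Joint ranges: [-2.97, 2.97], [-1.01, 2.36], [0.21, 2.38], [-0.96, 4.11], [0.2, 2.71], [-2.98, 2.98]. Speed limits (rad/s): [2.39, 2.39, 3.14, 3.14, 3.14, 3.14].

### API

Orientations are given as a rotation vector (axis times angle).
In Python, from workcell import r, imaging gives the robot as it stands.
- The arm moves only by the tool apply_moves, never from a script. Its argument "plan" is a list of rows, each an object of numbers: "hand": the opening, from -1 (shut) to 1 (fully open); "dx", "dy", "dz": the shift along the world's x, y, z in mm; "wx", "wy", "wz": the turn, a rotation vector about the world's x, y, z in rad. A call has 1 to 8 rows; each row shifts and turns the commanded pose from where the row before left it; what a row does not reach is not made up. A row lasts 1/12 s, in which the tool goes at most 41.7 mm and 7.16 degrees, less where a joint would pass 70% of its speed; a pose out of reach is approached as far as the arm can. A call with a gripper value outside its range is refused whole. The fingers move at their own pace and stop on an object; "squeeze" is the grip in N (left out, the last holds). Time passes only in rows, so rows that do not move let the fingers close. It gives the time, the measured TCP pose, the force, the opening and the grip force at its end, in the units of the state.
- r.state(): the state, without advancing time (a new reading comes with each control period).
- imaging.grab_frame(name): name is "side" or "top" or "wrist"; returns a dict with "image" (480x640x3 uint8, blue, green, red), "intrinsics" (3x3 intrinsics, pixels), "k1" (the pictures are not rectified: a ray, as slopes to the right and down, at radius r is drawn at 1 + k1 r^2 times it, then the intrinsics apply), "R" (3x3) and "t" (3): a world point X has camera coordinates R X + t; the wrist camera has in their place "hand_eye" (4x4, takes a point from camera to tool coordinates, whose origin is the TCP and whose axes are the flange's). Camera axes: x right, y down, z forward; pixel columns grow to the right and rows downward; lengths in m; the calibration is good to about 2 mm. A picture is of the moment at which its call begins: read the wrist's pose just before it. There is no depth.
- r.hand_in(): hands the job in; it is judged then, once.
The state is a dict: "time_s": time; "joints": joint angles; "joint_velocities": joint speeds; "tau": joint torques, N m; "position": TCP position; "eef_rot": TCP orientation; "wrist_force": force on the tool from outside, world axes, zero at the start; "moment": the same for the moment, N m; "gripper_width": opening from 0.0 (shut) to 1.0 (fully open); "finger_force": force on a finger pad.
Only numpy, scipy, OpenCV 4.12 (cv2) and the standard library are available. Lean on these libraries where they do the work, as an engineer would, in place of code of your own. Each camera call takes 0.05 s, during which the arm holds its last target. There are 200 camera calls.

## Working session

There is one attempt and no reset: what is moved stays moved. The work goes in short steps, Python scripts to look and compute and a tool call to move; the robot and the scene stay as the last step left them, time stands still between calls to the robot, and variables do not carry over. Pictures are saved under pics/ and viewed, at most 14 in all, crops included, and the job is handed in when it is done.

Besides the shell and the picture viewer there is one more tool, called after "Request:" by a JSON object that holds its "op" and its "data". apply_moves: Moves the arm, as the interface text tells. Its arguments: {"type":"object","properties":{"plan":{"type":"array","items":{"type":"object","properties":{"hand":{"type":"number"},"dx":{"type":"number"},"dy":{"type":"number"},"dz":{"type":"number"},"wx":{"type":"number"},"wy":{"type":"number"},"wz":{"type":"number"}}}},"squeeze":{"type":"number"}},"required":["plan"]}

```bash
ls; mkdir -p pics; cat > h.py <<'E'
import numpy as np, cv2
from scipy.spatial.transform import Rotation as Ro
from workcell import r, imaging
def grab(name, fn=None):
    s=r.state(); f=imaging.grab_frame(name)
    if name=='wrist':
        H=np.array(f['hand_eye']); Rt=Ro.from_rotvec(s['eef_rot']).as_matrix()
        Rcw=Rt@H[:3,:3]; c=Rt@H[:3,3]+np.array(s['position'])
    else:
        R=np.array(f['R']); Rcw=R.T; c=-R.T@np.array(f['t'])
    f['Rcw']=Rcw; f['c']=c
    if fn:
        cv2.imwrite('pics/'+fn+'.png',f['image'])
        np.savez('pics/'+fn+'.npz',image=f['image'],intrinsics=f['intrinsics'],k1=f['k1'],Rcw=Rcw,c=c)
    return f
def load(fn): return dict(np.load('pics/'+fn+'.npz'))
def ray(f,uv):
    K=np.array(f['intrinsics']); k=float(f['k1'])
    uv=np.atleast_2d(np.array(uv,float))
    d=np.array([k,0,0,0,0.])  # radial k1
    p=cv2.undistortPoints(uv.reshape(-1,1,2),K,np.array([k,0,0,0.])).reshape(-1,2)
    return (np.c_[p,np.ones(len(p))])@np.array(f['Rcw']).T
def onz(f,uv,z):
    d=ray(f,uv); c=np.array(f['c']); return c+d*((z-c[2])/d[:,2])[:,None]
def proj(f,X):
    X=np.atleast_2d(X); q=(X-f['c'])@np.array(f['Rcw']); s=q[:,:2]/q[:,2:]
    s=s*(1+float(f['k1'])*(s**2).sum(1))[:,None]; K=np.array(f['intrinsics'])
    return np.c_[s,np.ones(len(s))]@K.T[:,:2]
def tri(f1,u1,f2,u2):
    d1=ray(f1,u1)[0];d2=ray(f2,u2)[0];A=np.c_[d1,-d2]
    t=np.linalg.lstsq(A,np.array(f2['c'])-f1['c'],rcond=None)[0]
    a=f1['c']+d1*t[0];b=f2['c']+d2*t[1]; return (a+b)/2,np.linalg.norm(a-b)
E
python3 - <<'E'
from h import *
for n in('top','side'):
    f=grab(n,n+'0'); print(n,f['c'].round(3),f['Rcw'].round(2).tolist(),f['k1'],f['intrinsics'][0])
s=r.state(); print(s)
E
```

```text
pics
top [ 0.461 -0.123  1.381] [[0.02, -1.0, 0.07], [-1.0, -0.02, 0.0], [0.0, -0.07, -1.0]] -0.06441296050887926 [551.26756176   0.         317.83474942]
side [0.238 0.624 0.92 ] [[-0.92, -0.29, 0.26], [-0.39, 0.67, -0.63], [0.01, -0.68, -0.73]] 0.0058564246094962346 [484.67396183   0.         318.37758559]
{'time_s': 0.1, 'joints': array([-1.33312869e+00,  3.59436119e-01,  1.51130843e+00,  2.54178001e-05,
        1.27253012e+00, -1.15093439e-01]), 'joint_velocities': array([-1.14579635e-03, -1.12214693e-03, -3.22485936e-03, -6.71423624e-04,
       -1.60142648e-04, -5.96447644e-05]), 'tau': array([-6.22624029e-04, -5.16357350e+01, -2.71406472e+01,  6.76416582e-02,
        2.76198797e-02, -2.81453435e-05]), 'position': array([ 0.20715097, -0.56243895,  0.2218978 ]), 'eef_rot': array([-3.09119937e+00, -5.50940747e-01,  1.23677855e-04]), 'wrist_force': array([ 0.45040766, -0.25944446,  0.44372504]), 'moment': array([ 0.02315138, -0.03082302, -0.01683238]), 'finger_force': 0.0, 'gripper_width': 1.0001548762862866}
```

View pics/top0.png

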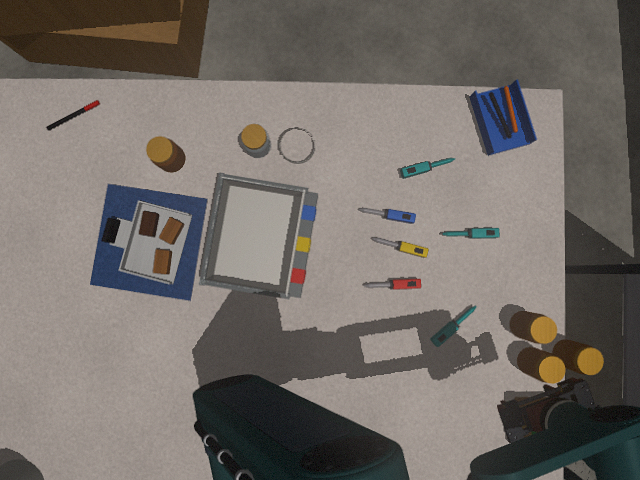

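View pics/side0.png

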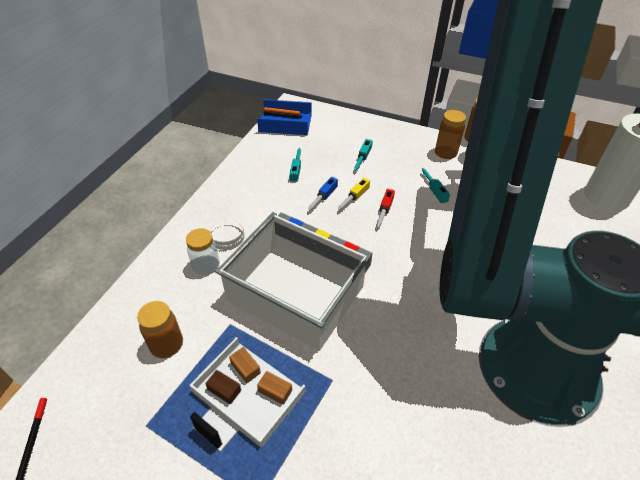

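The top view shows the tray at (155,240) with three chunks at (149,223), (171,230) and (162,260), its grip at (111,230), and the tub at (255,235). The ports are blue (308,213), yellow (303,244) and red (298,276). The probes are blue (390,215), yellow (402,247) and red (393,284). The teal look-alikes are at (427,167), (472,232) and (455,325). The side view agrees, with the port bar facing the probes.

```bash
cat >> h.py <<'E'
HSV={'blue':((108,120,70),(125,255,255)),'yellow':((20,140,120),(33,255,255)),'red':((0,150,110),(7,255,255)),'teal':((82,120,50),(98,255,255)),'matb':((100,100,30),(125,255,255))}
def blobs(f,col,amin=40,roi=None):
    m=cv2.inRange(cv2.cvtColor(f['image'],cv2.COLOR_BGR2HSV),*HSV[col])
    if roi: 
        z=np.zeros_like(m); a,b,c,d=roi; z[b:d,a:c]=m[b:d,a:c]; m=z
    cs,_=cv2.findContours(m,cv2.RETR_EXTERNAL,cv2.CHAIN_APPROX_NONE)
    return [(cv2.minAreaRect(c),c) for c in sorted(cs,key=cv2.contourArea,reverse=True) if cv2.contourArea(c)>amin]
E
python3 - <<'E'
from h import *
t=load('top0');s=load('side0')
for n,f in(('top',t),('side',s)):
  for col in('blue','yellow','red','teal'):
    for q,_ in blobs(f,col,30):
        print(n,col,np.round(q[0],1),np.round(q[1],1),round(q[2]),'z.03:',onz(f,[q[0]],.03)[0].round(3),'z.08',onz(f,[q[0]],.09)[0].round(3))
im=np.array(t['image'])
c=cv2.resize(im[160:320,80:340],None,fx=3,fy=3,interpolation=cv2.INTER_CUBIC); cv2.imwrite('pics/c1.png',c)
c=cv2.resize(im[140:360,340:520],None,fx=2.7,fy=2.7,interpolation=cv2.INTER_CUBIC); cv2.imwrite('pics/c2.png',c)
E
```

```text
top blue [140.  240.8] [ 84.5 101.1] 9 z.03: [0.527 0.318 0.03 ] z.08 [0.524 0.299 0.09 ]
top blue [502.  117.2] [64.6 39.8] 75 z.03: [ 0.859 -0.578  0.03 ] z.08 [ 0.842 -0.558  0.09 ]
top blue [401.  215.6] [27.5  9. ] 9 z.03: [ 0.604 -0.325  0.03 ] z.08 [ 0.598 -0.316  0.09 ]
top blue [308.4 212.4] [12.7 13.8] 9 z.03: [ 0.607 -0.096  0.03 ] z.08 [ 0.6   -0.097  0.09 ]
top blue [525.7 109.4] [62.  2.] 72 z.03: [ 0.882 -0.639  0.03 ] z.08 [ 0.863 -0.616  0.09 ]
top yellow [413.7 249.1] [27.6  9.3] 16 z.03: [ 0.522 -0.357  0.03 ] z.08 [ 0.519 -0.347  0.09 ]
top yellow [589.3 360.4] [22.4 25.5] 27 z.03: [ 0.257 -0.797  0.03 ] z.08 [ 0.266 -0.767  0.09 ]
top yellow [303.1 243.9] [13.3 14. ] 9 z.03: [ 0.529 -0.085  0.03 ] z.08 [ 0.526 -0.087  0.09 ]
top red [406.5 283.5] [ 8.7 27.4] 86 z.03: [ 0.438 -0.34   0.03 ] z.08 [ 0.439 -0.331  0.09 ]
top red [297.7 275.5] [12.8 13.6] 9 z.03: [ 0.451 -0.074  0.03 ] z.08 [ 0.452 -0.076  0.09 ]
top red [ 90.9 105.3] [ 3.1 14.8] 63 z.03: [0.868 0.462 0.03 ] z.08 [0.85  0.436 0.09 ]
top teal [415.6 168.7] [ 8.8 26.6] 74 z.03: [ 0.722 -0.36   0.03 ] z.
[... 1505 characters left out ...]
03 ] z.08 [0.817 0.484 0.09 ]
side red [351.1 245.9] [14.4  4.6] 24 z.03: [ 0.466 -0.134  0.03 ] z.08 [ 0.45  -0.083  0.09 ]
side teal [434.3 184.6] [41.4 12.2] 51 z.03: [ 0.332 -0.437  0.03 ] z.08 [ 0.326 -0.366  0.09 ]
side teal [295.5 164.2] [ 8.4 33.1] 11 z.03: [ 0.723 -0.366  0.03 ] z.08 [ 0.69  -0.299  0.09 ]
side teal [479.7 219.9] [15.1 24.3] 11 z.03: [ 0.192 -0.349  0.03 ] z.08 [ 0.195 -0.283  0.09 ]
side teal [365.8 146.9] [ 8.5 16.1] 27 z.03: [ 0.563 -0.524  0.03 ] z.08 [ 0.541 -0.447  0.09 ]
side teal [548.  250.5] [32.8  6.8] 15 z.03: [ 0.02  -0.309  0.03 ] z.08 [ 0.035 -0.246  0.09 ]
side teal [358.2 162.1] [ 4.  15.2] 27 z.03: [ 0.56  -0.447  0.03 ] z.08 [ 0.538 -0.375  0.09 ]
```

View pics/c1.png

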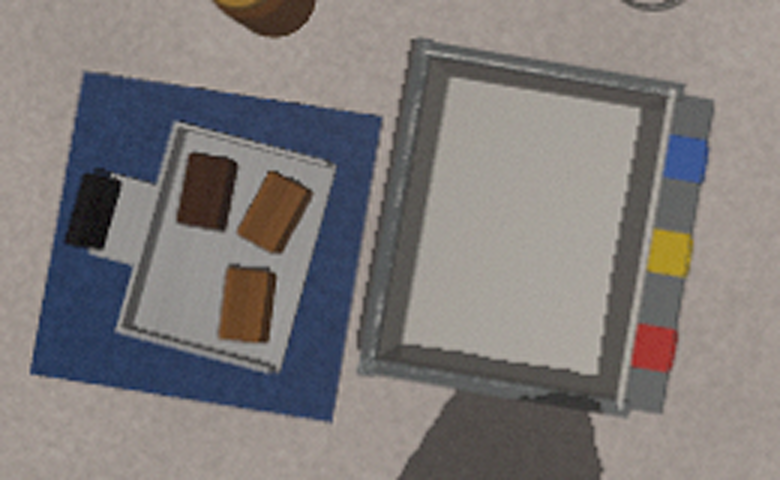

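View pics/c2.png

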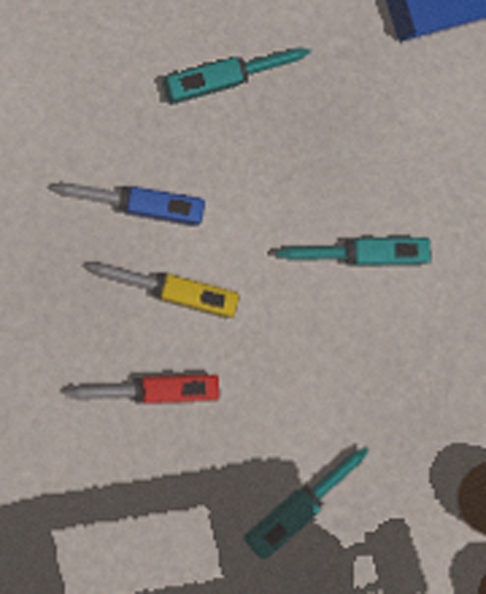

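The blue probe is the one at (401,215): its handle is blue and its rod is bare steel. The bodies at (416,169), (485,233) and (447,330) have teal rods and handles, so they are look-alikes. Yellow (414,249) and red (406,284) are each the only probe of that colour. I'll move towards the tub with the arm raised, taking wrist views on the way.

Request:
{"op": "apply_moves", "data": {"plan": [{"hand": 0, "dx": 23, "dy": 26, "dz": 15, "wz": 0.1}, {"dx": 23, "dy": 26, "dz": 15, "wz": 0.1}, {"dx": 23, "dy": 26, "dz": 15, "wz": 0.1}, {"dx": 23, "dy": 26, "dz": 15, "wz": 0.1}, {"dx": 23, "dy": 26, "dz": 15, "wz": 0.1}, {"dx": 23, "dy": 26, "dz": 15, "wz": 0.1}]}}

```text
invalid input
```

Request:
{"op": "apply_moves", "data": {"plan": [{"dx": 23, "dy": 26, "dz": 15, "wz": 0.1}, {"dx": 23, "dy": 26, "dz": 15, "wz": 0.1}, {"dx": 23, "dy": 26, "dz": 15, "wz": 0.1}, {"dx": 23, "dy": 26, "dz": 15, "wz": 0.1}, {"dx": 23, "dy": 26, "dz": 15, "wz": 0.1}, {"dx": 23, "dy": 26, "dz": 15, "wz": 0.1}]}}

```text
invalid input
```

```bash
python3 - <<'E'
from h import *
f=grab('wrist','w0'); print(f['hand_eye'],f['c'],f['Rcw'].round(2).tolist()); s=r.state(); print(s['joints'],s['position'],s['gripper_width'])
E
```

```text
[[ 5.97706011e-04 -9.68974989e-01 -2.47158072e-01  6.71040746e-02]
 [ 9.99999818e-01  5.60334780e-04  2.21540470e-04 -5.26952825e-04]
 [-7.61759110e-05 -2.47158160e-01  9.68975148e-01 -1.62857237e-01]
 [ 0.00000000e+00  0.00000000e+00  0.00000000e+00  1.00000000e+00]] [ 0.27000171 -0.53902829  0.38477027] [[0.35, -0.91, -0.23], [-0.94, -0.34, -0.08], [-0.0, 0.25, -0.97]]
[-1.33310994e+00  3.59334852e-01  1.51115568e+00 -8.02059091e-06
  1.27250254e+00 -1.15092168e-01] [ 0.20717539 -0.56254408  0.22201621] 1.0026588887186427
```

Request:
{"op": "apply_moves", "data": {"plan": [{"hand": 0, "dx": 23, "dy": 26, "dz": 15, "wx": 0, "wy": 0, "wz": 0.1}, {"hand": 0, "dx": 23, "dy": 26, "dz": 15, "wx": 0, "wy": 0, "wz": 0.1}, {"hand": 0, "dx": 23, "dy": 26, "dz": 15, "wx": 0, "wy": 0, "wz": 0.1}, {"hand": 0, "dx": 23, "dy": 26, "dz": 15, "wx": 0, "wy": 0, "wz": 0.1}, {"hand": 0, "dx": 23, "dy": 26, "dz": 15, "wx": 0, "wy": 0, "wz": 0.1}, {"hand": 0, "dx": 23, "dy": 26, "dz": 15, "wx": 0, "wy": 0, "wz": 0.1}], "squeeze": 20}}

```text
time_s: 0.65
position: [0.3459, -0.4054, 0.3131]
eef_rot: [-2.788, -1.447, 0.0]
wrist_force: [-0.3, -0.7, 0.1]
gripper_width: 0.582
finger_force: 0.0
```

Request:
{"op": "apply_moves", "data": {"plan": [{"hand": 0, "dx": 23, "dy": 26, "dz": 15, "wx": 0, "wy": 0, "wz": 0.1}, {"hand": 0, "dx": 23, "dy": 26, "dz": 15, "wx": 0, "wy": 0, "wz": 0.1}, {"hand": 0, "dx": 23, "dy": 26, "dz": 15, "wx": 0, "wy": 0, "wz": 0.1}, {"hand": 0, "dx": 23, "dy": 26, "dz": 15, "wx": 0, "wy": 0, "wz": 0.1}, {"hand": 0, "dx": 23, "dy": 26, "dz": 15, "wx": 0, "wy": 0, "wz": 0.1}, {"hand": 0, "dx": 23, "dy": 26, "dz": 15, "wx": 0, "wy": 0, "wz": 0.1}]}}

```text
time_s: 1.15
position: [0.4839, -0.2494, 0.4032]
eef_rot: [-2.236, -2.207, 0.0]
wrist_force: [-0.3, -0.6, -0.1]
gripper_width: 0.503
finger_force: 0.0
```

Request:
{"op": "apply_moves", "data": {"plan": [{"hand": 0, "dx": 10, "dy": 38, "dz": 0, "wx": 0, "wy": 0, "wz": 0.12}, {"hand": 0, "dx": 10, "dy": 38, "dz": 0, "wx": 0, "wy": 0, "wz": 0.12}, {"hand": 0, "dx": 10, "dy": 38, "dz": 0, "wx": 0, "wy": 0, "wz": 0.12}, {"hand": 0, "dx": 10, "dy": 38, "dz": 0, "wx": 0, "wy": 0, "wz": 0.12}, {"hand": 0, "dx": 10, "dy": 38, "dz": 0, "wx": 0, "wy": 0, "wz": 0.12}, {"hand": 0, "dx": 10, "dy": 38, "dz": 0, "wx": 0, "wy": 0, "wz": 0.12}, {"hand": 0, "dx": 10, "dy": 38, "dz": 0, "wx": 0, "wy": 0, "wz": 0.12}, {"hand": 0, "dx": 0, "dy": 38, "dz": 0, "wx": 0, "wy": 0, "wz": 0.12}]}}

```text
time_s: 1.82
position: [0.5543, 0.055, 0.4021]
eef_rot: [0.963, 2.99, 0.0]
wrist_force: [-0.2, 0.4, 0.2]
gripper_width: 0.497
finger_force: 0.0
```

```bash
python3 - <<'E'
from h import *
f=grab('wrist','w1'); s=r.state(); print(f['c'],f['Rcw'].round(2).tolist()); print(s['joints'],s['position'],s['gripper_width'])
E
```

```text
[0.49937555 0.0946222  0.56490892] [[0.58, 0.79, 0.2], [0.81, -0.56, -0.14], [0.0, 0.25, -0.97]]
[-0.017038    0.18483128  1.32083368  0.00555023  1.63689803 -0.97637997] [0.55305091 0.06159843 0.40211222] 0.503155731337349
```

View pics/w1.png

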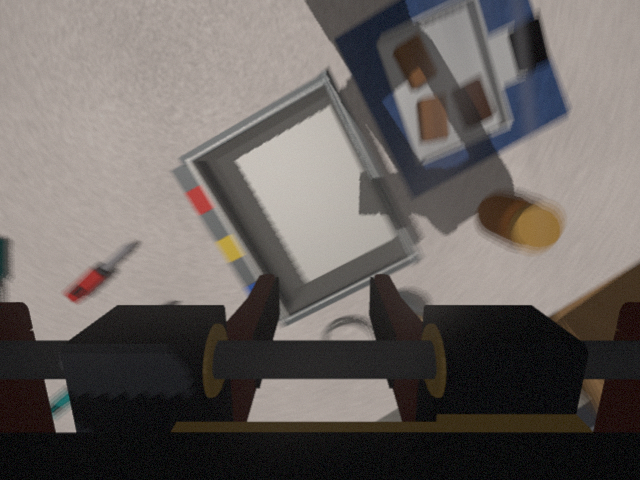

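The wrist view is slightly motion-blurred. It shows the tub at (300,200), the tray at (450,80) and the grip at (527,45). Before grasping anything I'll try the pour tilt with the gripper empty.

Request:
{"op": "apply_moves", "data": {"plan": [{"hand": 0, "dx": 0, "dy": 0, "dz": 0, "wx": 0.12, "wy": 0, "wz": 0}, {"hand": 0, "dx": 0, "dy": 0, "dz": 0, "wx": 0.12, "wy": 0, "wz": 0}, {"hand": 0, "dx": 0, "dy": 0, "dz": 0, "wx": 0.12, "wy": 0, "wz": 0}, {"hand": 0, "dx": 0, "dy": 0, "dz": 0, "wx": 0.12, "wy": 0, "wz": 0}, {"hand": 0, "dx": 0, "dy": 0, "dz": 0, "wx": 0.12, "wy": 0, "wz": 0}, {"hand": 0, "dx": 0, "dy": 0, "dz": 0, "wx": 0.12, "wy": 0, "wz": 0}, {"hand": 0, "dx": 0, "dy": 0, "dz": 0, "wx": 0.12, "wy": 0, "wz": 0}, {"hand": 0, "dx": 0, "dy": 0, "dz": 0, "wx": 0, "wy": 0, "wz": 0}]}}

```text
time_s: 2.53
position: [0.5527, 0.0503, 0.3988]
eef_rot: [-0.831, -2.516, -1.133]
wrist_force: [0.0, -0.2, -0.9]
gripper_width: 0.503
finger_force: 0.0
```

```bash
python3 - <<'E'
from h import *
s=r.state(); print(s['joints'],s['position'],Ro.from_rotvec(s['eef_rot']).as_matrix().round(2))
E
```

```text
[-0.5171681   0.32270054  1.44435371  0.73321159  1.80824094 -1.43397564] [0.55265327 0.05029096 0.39883704] [[-0.8   0.6  -0.  ]
 [ 0.39  0.53  0.75]
 [ 0.45  0.6  -0.66]]
```

Request:
{"op": "apply_moves", "data": {"plan": [{"hand": 0, "dx": 0, "dy": 20, "dz": -10, "wx": -0.12, "wy": 0, "wz": 0}, {"hand": 0, "dx": 0, "dy": 20, "dz": -10, "wx": -0.12, "wy": 0, "wz": 0}, {"hand": 0, "dx": 0, "dy": 20, "dz": -10, "wx": -0.12, "wy": 0, "wz": 0}, {"hand": 0, "dx": 0, "dy": 20, "dz": -10, "wx": -0.12, "wy": 0, "wz": 0}, {"hand": 0, "dx": 0, "dy": 20, "dz": -10, "wx": -0.12, "wy": 0, "wz": 0}, {"hand": 0, "dx": 0, "dy": 20, "dz": -10, "wx": -0.12, "wy": 0, "wz": 0}, {"hand": 0, "dx": 0, "dy": 20, "dz": -10, "wx": -0.12, "wy": 0, "wz": 0}]}}

```text
time_s: 3.12
position: [0.5545, 0.1944, 0.3359]
eef_rot: [0.968, 2.977, -0.005]
wrist_force: [0.3, -0.3, -0.5]
gripper_width: 0.5
finger_force: 0.0
```

```bash
python3 - <<'E'
from h import *
s=r.state(); R=Ro.from_rotvec(s['eef_rot']).as_matrix(); print(s['joints'],s['position'],R.round(3), np.degrees(np.arctan2(R[1,1],R[0,1])))
t=load('top0')
c=np.array([[176,123],[333,163],[275,370],[120,330]])/3+[80,160]
P=onz(t,c,.033); print('pan rim',P.round(3)); e=[P[0]-P[3],P[1]-P[2]]; print([np.degrees(np.arctan2(v[1],v[0])) for v in e],[np.linalg.norm(v) for v in e], np.linalg.norm(P[1]-P[0]), P.mean(0))
m=np.array([[83,71],[382,117],[334,421],[31,375]])/3+[80,160]; M=onz(t,m,.003); print('mat',M.round(3),M.mean(0)); v=M[0]-M[3]; print(np.degrees(np.arctan2(v[1],v[0])),np.linalg.norm(v))
E
```

```text
[ 0.22521125  0.25710491  1.37901378 -0.00847936  1.49716048 -0.71596594] [0.55450228 0.19441191 0.33593174] [[-0.809  0.588  0.01 ]
 [ 0.588  0.809 -0.006]
 [-0.012  0.001 -1.   ]] 53.95945194532042
pan rim [[0.626 0.325 0.033]
 [0.595 0.193 0.033]
 [0.425 0.234 0.033]
 [0.454 0.364 0.033]]
[np.float64(-12.770796913964205), np.float64(-13.596515563618427)] [np.float64(0.17610413151037446), np.float64(0.17559079258967156)] 0.13556504431642977 [0.52490249 0.27913412 0.033     ]
mat [[0.672 0.417 0.003]
 [0.638 0.16  0.003]
 [0.383 0.191 0.003]
 [0.414 0.449 0.003]] [0.52679916 0.30451689 0.003     ]
-7.053075935983651 0.26005900611964106
```

Request:
{"op": "apply_moves", "data": {"plan": [{"hand": 0, "dx": -8, "dy": 33, "dz": 0, "wx": 0, "wy": 0, "wz": 0.07}, {"hand": 0, "dx": -8, "dy": 33, "dz": 0, "wx": 0, "wy": 0, "wz": 0.07}, {"hand": 0, "dx": -8, "dy": 33, "dz": 0, "wx": 0, "wy": 0, "wz": 0.07}, {"hand": 0, "dx": -8, "dy": 33, "dz": 0, "wx": 0, "wy": 0, "wz": 0.07}, {"hand": 0, "dx": -7, "dy": 33, "dz": 0, "wx": 0, "wy": 0, "wz": 0.06}, {"hand": 0, "dx": -7, "dy": 33, "dz": 0, "wx": 0, "wy": 0, "wz": 0.06}, {"hand": 0, "dx": 0, "dy": 0, "dz": 0, "wx": 0, "wy": 0, "wz": 0}, {"hand": 0, "dx": 0, "dy": 0, "dz": 0, "wx": 0, "wy": 0, "wz": 0}]}}

```text
time_s: 3.78
position: [0.5066, 0.3931, 0.3337]
eef_rot: [0.354, 3.118, 0.0]
wrist_force: [0.1, -0.5, 0.5]
gripper_width: 0.499
finger_force: 0.0
```

```bash
python3 - <<'E'
from h import *
f=grab('wrist','w2'); print(r.state()['position'])
E
```

```text
[0.50698098 0.39174268 0.333527  ]
```

Request:
{"op": "apply_moves", "data": {"plan": [{"hand": 0, "dx": -10, "dy": 0, "dz": -30, "wx": 0, "wy": 0, "wz": 0}, {"hand": 0, "dx": -10, "dy": 0, "dz": -30, "wx": 0, "wy": 0, "wz": 0}, {"hand": 0, "dx": -10, "dy": 0, "dz": -30, "wx": 0, "wy": 0, "wz": 0}, {"hand": 0, "dx": 0, "dy": 0, "dz": 0, "wx": 0, "wy": 0, "wz": 0}, {"hand": 0, "dx": 0, "dy": 0, "dz": 0, "wx": 0, "wy": 0, "wz": 0}]}}

```text
time_s: 4.25
position: [0.4768, 0.3893, 0.2423]
eef_rot: [-0.36, -3.12, 0.004]
wrist_force: [0.3, 0.7, 0.2]
gripper_width: 0.503
finger_force: 0.0
```

```bash
python3 - <<'E'
from h import *
f=grab('wrist','w3'); print(r.state()['position'])
a=load('w2')['image'];b=f['image']
cv2.imwrite('pics/w23.png',np.vstack([a[:300],b[:300]]))
E
```

```text
[0.4784969  0.39040077 0.24409028]
```

View pics/w23.png

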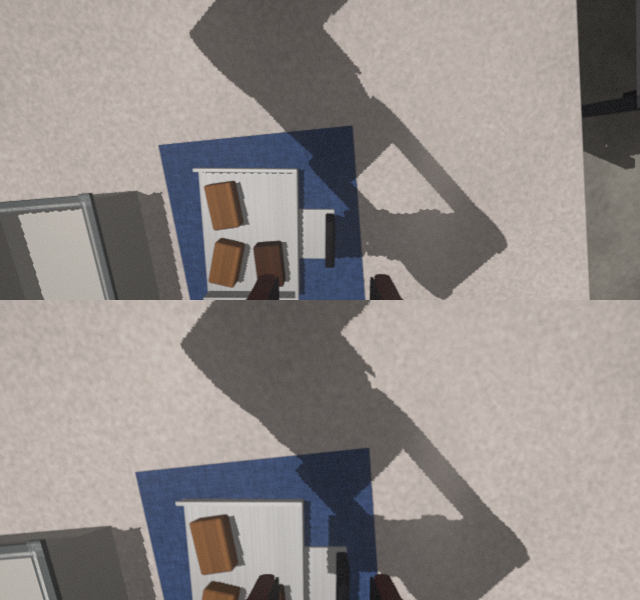

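```bash
python3 - <<'E'
from h import *
for n,roi in(('w2',(305,200,350,285)),('w3',(315,235,360,300))):
    f=load(n); a,b,c,d=roi; im=f['image'][b:d,a:c].max(2)
    for y in range(0,d-b,6): 
        print(n,y+b,im[y].tolist())
E
```

```text
w2 200 [105, 99, 98, 97, 102, 110, 106, 111, 110, 110, 114, 113, 114, 112, 110, 109, 111, 111, 106, 108, 112, 116, 109, 103, 105, 106, 112, 115, 115, 110, 111, 112, 112, 109, 110, 104, 84, 70, 62, 59, 59, 53, 55, 58, 58]
w2 206 [113, 114, 114, 114, 114, 112, 109, 107, 106, 107, 108, 108, 110, 112, 111, 112, 105, 113, 105, 106, 106, 104, 103, 104, 103, 107, 116, 111, 112, 122, 114, 113, 116, 118, 111, 109, 111, 108, 106, 110, 108, 93, 66, 63, 60]
w2 212 [193, 192, 188, 191, 188, 192, 190, 190, 190, 188, 186, 191, 189, 187, 191, 189, 184, 189, 191, 188, 189, 182, 173, 176, 179, 178, 178, 176, 162, 127, 109, 117, 111, 111, 110, 102, 103, 97, 86, 63, 60, 57, 58, 59, 55]
w2 218 [192, 193, 188, 190, 186, 190, 187, 190, 189, 185, 184, 191, 190, 187, 191, 188, 186, 188, 191, 174, 126, 52, 36, 39, 41, 27, 42, 42, 41, 43, 52, 52, 58, 62, 55, 57, 55, 58, 55, 58, 62, 58, 57, 61, 53]
w2 224 [192, 186, 187, 186, 188, 186, 189, 189, 186, 184, 184, 185, 187, 186, 186, 185, 181, 189, 188, 174, 125, 58, 48, 50, 47, 51, 43, 43, 40, 41, 48, 58, 62, 60, 61, 63, 62, 57, 59, 61, 64, 61, 65, 54, 55]
w2 230 
[... 3720 characters left out ...]
 29, 28, 30, 29, 32, 40, 32, 36, 54, 61, 64, 61, 59, 64, 56, 59, 54, 68]
w3 283 [179, 179, 180, 180, 183, 182, 177, 179, 175, 181, 180, 182, 180, 181, 180, 179, 177, 183, 181, 179, 151, 82, 32, 36, 30, 33, 32, 31, 35, 39, 29, 32, 34, 36, 49, 53, 59, 64, 63, 58, 59, 54, 58, 60, 82]
w3 289 [178, 175, 179, 175, 181, 178, 178, 176, 177, 178, 178, 179, 179, 180, 181, 178, 176, 181, 181, 179, 146, 78, 35, 36, 44, 40, 44, 42, 40, 37, 33, 34, 35, 39, 48, 53, 56, 54, 59, 54, 55, 47, 52, 57, 82]
w3 295 [176, 176, 178, 181, 181, 180, 176, 177, 175, 178, 178, 181, 177, 179, 181, 178, 177, 181, 177, 174, 142, 78, 37, 28, 38, 38, 39, 38, 35, 43, 38, 33, 35, 36, 45, 61, 62, 66, 60, 66, 57, 59, 62, 79, 102]
```

```bash
python3 - <<'E'
from h import *
a=load('w2');b=load('w3')
yt=np.array([.228,.974,0]);
# right(outer top) edge: plane through camera and image edge; solve for (s=along tray y, z) on x-line independent
def plane(f,p,q):
    d=ray(f,[p,q]); n=np.cross(d[0],d[1]); return n/np.linalg.norm(n), n@f['c']/np.linalg.norm(n)
for nm,(pa,qa),(pb,qb) in(('outer top',((334.9,220),(334.6,256)),((349.6,272),(349.3,293))),('inner foot',((325.3,220),(325.2,256)),((335.9,280),(335.9,293)))):
    n1,d1=plane(a,pa,qa);n2,d2=plane(b,pb,qb)
    l=np.cross(n1,n2); 
    A=np.array([n1,n2,[1,0,0]]);X=np.linalg.solve(A,[d1,d2,.55]); print(nm,X.round(4),np.degrees(np.arctan2(l[1],l[0])))
for z in(.06,.068,.075): print(z,onz(a,[(334.7,238)],z)[0].round(4))
for z in(.0,.007,.015): print(z,onz(a,[(325.3,238)],z)[0].round(4))
# ends and height
print('near end',onz(a,[(330,214)],.068)[0],'far',onz(a,[(330,269.5)],.068)[0]); print(tri(a,(334,215),b,(345,251)))
print(a['c'],b['c'],r.state()['position'])
E
```

```text
outer top [0.55   0.3965 0.0936] -12.95021677156519
inner foot [0.55   0.3855 0.0379] -13.065492154369455
0.06 [0.5455 0.3986 0.06  ]
0.068 [0.5436 0.3988 0.068 ]
0.075 [0.5419 0.3989 0.075 ]
0.0 [0.557  0.3841 0.    ]
0.007 [0.5553 0.3844 0.007 ]
0.015 [0.5534 0.3848 0.015 ]
near end [0.51301952 0.39969396 0.068     ] far [0.58223375 0.38414645 0.068     ]
(array([ 0.53096127,  0.40316526, -0.02135805]), np.float64(0.00011242525578761538))
[0.4402683  0.40868249 0.49632581] [0.41126882 0.40547214 0.40519448] [0.4784969  0.39040077 0.24409028]
```

```bash
python3 - <<'E'
from h import *
t=load('top0'); a=load('w2')
print('grip top outer edge, near/far corner two-view:',tri(t,(101.7,241),a,(334.2,216)),tri(t,(107.3,217.3),a,(334.7,269)))
for z in(.05,.06,.07): print(z,onz(t,[(104.5,229.2)],z)[0].round(3))
E
```

```text
grip top outer edge, near/far corner two-view: (array([0.5213179 , 0.40462668, 0.05307857]), np.float64(0.004337525816578732)) (array([0.5815458 , 0.38940902, 0.06801067]), np.float64(0.0029333435894166936))
0.05 [0.553 0.401 0.05 ]
0.06 [0.552 0.397 0.06 ]
0.07 [0.551 0.393 0.07 ]
```

Request:
{"op": "apply_moves", "data": {"plan": [{"hand": 0, "dx": 25, "dy": 0, "dz": -20, "wx": 0, "wy": 0, "wz": 0}, {"hand": 0, "dx": 25, "dy": 0, "dz": -30, "wx": 0, "wy": 0, "wz": 0}, {"hand": 0, "dx": 25, "dy": 0, "dz": -30, "wx": 0, "wy": 0, "wz": 0}, {"hand": 0, "dx": 0, "dy": 0, "dz": -30, "wx": 0, "wy": 0, "wz": 0}, {"hand": 0, "dx": 0, "dy": 0, "dz": 0, "wx": 0, "wy": 0, "wz": 0}, {"hand": 0, "dx": 0, "dy": 0, "dz": 0, "wx": 0, "wy": 0, "wz": 0}]}}

```text
time_s: 4.8
position: [0.5532, 0.3906, 0.1333]
eef_rot: [-0.36, -3.12, 0.001]
wrist_force: [0.9, 0.2, 0.4]
gripper_width: 0.497
finger_force: 0.0
```

```bash
python3 - <<'E'
from h import *
f=grab('wrist','w4'); print(r.state()['position'],r.state()['eef_rot'])
E
```

```text
[0.55375698 0.39133147 0.13490348] [3.59444464e-01 3.11897771e+00 1.89442438e-03]
```

View pics/w4.png

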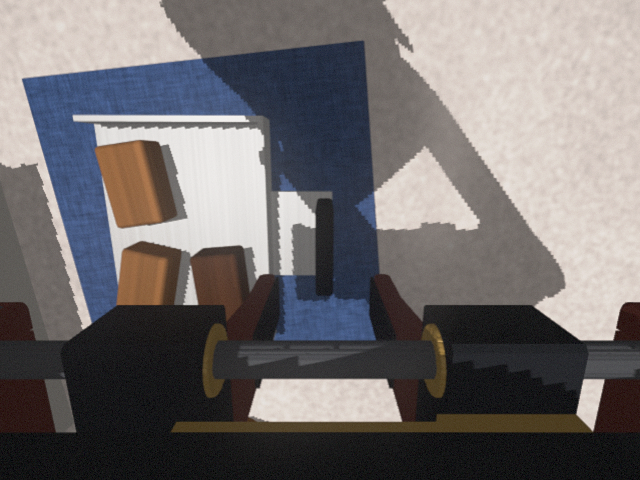

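The grip plate at (324,247) is centred between the fingers (265 to 385), and the back wall is clear of them. I'll descend and close.

Request:
{"op": "apply_moves", "data": {"plan": [{"hand": 0, "dx": -1, "dy": 0, "dz": -30, "wx": 0, "wy": 0, "wz": 0}, {"hand": 0, "dx": -1, "dy": 0, "dz": -30, "wx": 0, "wy": 0, "wz": 0}, {"hand": 0, "dx": 0, "dy": 0, "dz": -25, "wx": 0, "wy": 0, "wz": 0}, {"hand": 0, "dx": 0, "dy": 0, "dz": -15, "wx": 0, "wy": 0, "wz": 0}, {"hand": 0, "dx": 0, "dy": 0, "dz": 0, "wx": 0, "wy": 0, "wz": 0}, {"hand": 0, "dx": 0, "dy": 0, "dz": 0, "wx": 0, "wy": 0, "wz": 0}]}}

```text
time_s: 5.35
position: [0.5514, 0.392, 0.0351]
eef_rot: [0.358, 3.119, 0.002]
wrist_force: [0.5, -0.9, 0.5]
gripper_width: 0.503
finger_force: 0.0
```

Request:
{"op": "apply_moves", "data": {"plan": [{"hand": -1, "dx": 0, "dy": 0, "dz": 0, "wx": 0, "wy": 0, "wz": 0}, {"hand": -1, "dx": 0, "dy": 0, "dz": 0, "wx": 0, "wy": 0, "wz": 0}, {"hand": -1, "dx": 0, "dy": 0, "dz": 0, "wx": 0, "wy": 0, "wz": 0}, {"hand": -1, "dx": 0, "dy": 0, "dz": 0, "wx": 0, "wy": 0, "wz": 0}, {"hand": -1, "dx": 0, "dy": 0, "dz": 0, "wx": 0, "wy": 0, "wz": 0}, {"hand": -1, "dx": 0, "dy": 0, "dz": 0, "wx": 0, "wy": 0, "wz": 0}, {"hand": -1, "dx": 0, "dy": 0, "dz": 0, "wx": 0, "wy": 0, "wz": 0}, {"hand": -1, "dx": 0, "dy": 0, "dz": 0, "wx": 0, "wy": 0, "wz": 0}], "squeeze": 55}}

```text
time_s: 6.02
position: [0.5506, 0.3911, 0.0333]
eef_rot: [0.359, 3.12, 0.0]
wrist_force: [-0.2, 0.4, 5.0]
gripper_width: 0.128
finger_force: 55.0
```

```bash
python3 - <<'E'
from h import *
s=r.state();print(s['position'],s['eef_rot'],s['finger_force'],s['gripper_width'],s['wrist_force'])
E
```

```text
[0.55061643 0.39109695 0.0333109 ] [3.58998061e-01 3.12048046e+00 4.53757749e-04] 54.999058842659 0.12813107300527504 [-0.16177891  0.43233841  4.97200799]
```

Request:
{"op": "apply_moves", "data": {"plan": [{"hand": -1, "dx": 0, "dy": 0, "dz": 8, "wx": 0, "wy": 0, "wz": 0}, {"hand": -1, "dx": 0, "dy": 0, "dz": 15, "wx": 0, "wy": 0, "wz": 0}, {"hand": -1, "dx": 0, "dy": 0, "dz": 25, "wx": 0, "wy": 0, "wz": 0}, {"hand": -1, "dx": 0, "dy": 0, "dz": 30, "wx": 0, "wy": 0, "wz": 0}, {"hand": -1, "dx": 0, "dy": 0, "dz": 30, "wx": 0, "wy": 0, "wz": 0}, {"hand": -1, "dx": 0, "dy": 0, "dz": 25, "wx": 0, "wy": 0, "wz": 0}, {"hand": -1, "dx": 0, "dy": 0, "dz": 17, "wx": 0, "wy": 0, "wz": 0}, {"hand": -1, "dx": 0, "dy": 0, "dz": 0, "wx": 0, "wy": 0, "wz": 0}]}}

```text
time_s: 6.68
position: [0.5524, 0.3923, 0.1871]
eef_rot: [0.358, 3.116, 0.007]
wrist_force: [-0.6, -0.0, -2.8]
gripper_width: 0.129
finger_force: 55.0
```

```bash
python3 - <<'E'
from h import *
s=r.state();print(s['position'],s['finger_force'],s['gripper_width'],s['wrist_force'],s['moment'])
grab('side','s1')
t=load('top0')
c=np.array([[418,40],[683,87],[625,412],[362,372]])/3+[80,160]
P=onz(t,c,.11); print(P.round(3),P.mean(0)); e=[P[0]-P[3],P[1]-P[2],P[0]-P[1],P[3]-P[2]]; print([(np.degrees(np.arctan2(v[1],v[0])),np.linalg.norm(v)) for v in e])
side=load('side0')
for n,a,b in(('b',(308.4,212.4),(295.5,220.9)),('y',(303.1,243.9),(322.8,233)),('r',(297.7,275.5),(351.1,245.9))): print(n,tri(t,a,side,b))
E
```

```text
[0.55240432 0.39232287 0.18707265] 54.99881565570831 0.1293149869758948 [-0.58636273 -0.02620218 -2.78561719] [ 0.30467094 -0.23270058  0.01101715]
[[ 0.685  0.112  0.11 ]
 [ 0.653 -0.095  0.11 ]
 [ 0.401 -0.056  0.11 ]
 [ 0.427  0.147  0.11 ]] [0.5415698  0.02689683 0.11      ]
[(np.float64(-7.526896114512266), np.float64(0.26061480683706184)), (np.float64(-8.672663684961709), np.float64(0.25445690108114705)), (np.float64(81.10417786453772), np.float64(0.20970797975858907)), (np.float64(82.80889211783484), np.float64(0.20456349923781936))]
b (array([ 0.59842879, -0.09800212,  0.09749526]), np.float64(0.0023423008540625944))
y (array([ 0.52411697, -0.08745754,  0.09727332]), np.float64(0.0028641340111455658))
r (array([ 0.45021485, -0.07665988,  0.09632241]), np.float64(0.0030915429061255167))
```

View pics/s1.png

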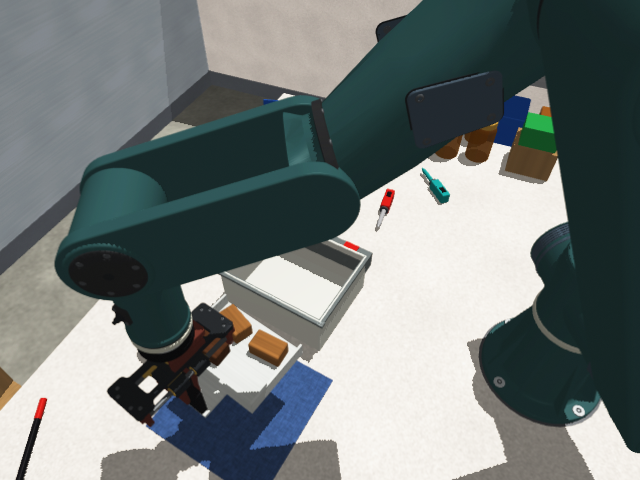

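The side view shows the tray lifted level with its chunks aboard at (235,322) and (268,347), and the tub ahead of it. Next I'll carry it over slowly.

Request:
{"op": "apply_moves", "data": {"plan": [{"hand": -1, "dx": 1, "dy": -6, "dz": 0, "wx": 0, "wy": 0, "wz": 0.005}, {"hand": -1, "dx": 2, "dy": -12, "dz": 0, "wx": 0, "wy": 0, "wz": 0.01}, {"hand": -1, "dx": 2, "dy": -15, "dz": 0, "wx": 0, "wy": 0, "wz": 0.01}, {"hand": -1, "dx": 2, "dy": -17, "dz": 0, "wx": 0, "wy": 0, "wz": 0.01}, {"hand": -1, "dx": 2, "dy": -17, "dz": 0, "wx": 0, "wy": 0, "wz": 0.01}, {"hand": -1, "dx": 2, "dy": -17, "dz": 0, "wx": 0, "wy": 0, "wz": 0.01}, {"hand": -1, "dx": 2, "dy": -17, "dz": 0, "wx": 0, "wy": 0, "wz": 0.01}, {"hand": -1, "dx": 2, "dy": -17, "dz": 0, "wx": 0, "wy": 0, "wz": 0.01}]}}

```text
time_s: 7.4
position: [0.5636, 0.2711, 0.1799]
eef_rot: [-0.24, -3.128, 0.003]
wrist_force: [-0.6, 0.3, -3.0]
gripper_width: 0.136
finger_force: 55.0
```

Request:
{"op": "apply_moves", "data": {"plan": [{"hand": -1, "dx": 2, "dy": -14, "dz": 0, "wx": 0, "wy": 0, "wz": 0.01}, {"hand": -1, "dx": 2, "dy": -10, "dz": 0, "wx": 0, "wy": 0, "wz": 0}, {"hand": -1, "dx": 1, "dy": -6, "dz": 0, "wx": 0, "wy": 0, "wz": 0}, {"hand": -1, "dx": 0, "dy": 0, "dz": 0, "wx": 0, "wy": 0, "wz": 0}, {"hand": -1, "dx": 0, "dy": 0, "dz": 0, "wx": 0, "wy": 0, "wz": 0}]}}

```text
time_s: 7.82
position: [0.5699, 0.243, 0.1819]
eef_rot: [-0.227, -3.132, 0.0]
wrist_force: [0.8, -0.5, -2.7]
gripper_width: 0.134
finger_force: 55.0
```

Request:
{"op": "apply_moves", "data": {"plan": [{"hand": -1, "dx": -0.4, "dy": -3, "dz": 9, "wx": 0.062, "wy": -0.009, "wz": 0}, {"hand": -1, "dx": -0.4, "dy": -3, "dz": 9, "wx": 0.062, "wy": -0.009, "wz": 0}, {"hand": -1, "dx": -0.4, "dy": -3, "dz": 9, "wx": 0.062, "wy": -0.009, "wz": 0}, {"hand": -1, "dx": -0.4, "dy": -3, "dz": 9, "wx": 0.062, "wy": -0.009, "wz": 0}, {"hand": -1, "dx": -0.8, "dy": -5.5, "dz": 9, "wx": 0.062, "wy": -0.009, "wz": 0}, {"hand": -1, "dx": -0.8, "dy": -5.5, "dz": 9, "wx": 0.062, "wy": -0.009, "wz": 0}, {"hand": -1, "dx": -0.8, "dy": -5.5, "dz": 9, "wx": 0.062, "wy": -0.009, "wz": 0}, {"hand": -1, "dx": -0.8, "dy": -5.5, "dz": 9, "wx": 0.062, "wy": -0.009, "wz": 0}]}}

```text
time_s: 8.48
position: [0.5654, 0.2094, 0.2554]
eef_rot: [0.214, 3.0, 0.772]
wrist_force: [-0.9, 0.0, -2.5]
gripper_width: 0.136
finger_force: 55.0
```

Request:
{"op": "apply_moves", "data": {"plan": [{"hand": -1, "dx": -0.8, "dy": -5.5, "dz": 5, "wx": 0.045, "wy": -0.006, "wz": 0}, {"hand": -1, "dx": -0.8, "dy": -5.5, "dz": 5, "wx": 0.045, "wy": -0.006, "wz": 0}, {"hand": -1, "dx": -0.8, "dy": -5.5, "dz": 5, "wx": 0.045, "wy": -0.006, "wz": 0}, {"hand": -1, "dx": -0.8, "dy": -5.5, "dz": 5, "wx": 0.045, "wy": -0.006, "wz": 0}, {"hand": -1, "dx": -0.8, "dy": -5.5, "dz": 5, "wx": 0.045, "wy": -0.006, "wz": 0}, {"hand": -1, "dx": -0.8, "dy": -5.5, "dz": 5, "wx": 0.045, "wy": -0.006, "wz": 0}, {"hand": -1, "dx": -0.8, "dy": -5.5, "dz": 5, "wx": 0.045, "wy": -0.006, "wz": 0}, {"hand": -1, "dx": -0.8, "dy": -5.5, "dz": 5, "wx": 0.045, "wy": -0.006, "wz": 0}]}}

```text
time_s: 9.15
position: [0.5592, 0.1651, 0.2949]
eef_rot: [0.201, 2.794, 1.291]
wrist_force: [0.1, 1.0, -1.2]
gripper_width: 0.131
finger_force: 55.0
```

Request:
{"op": "apply_moves", "data": {"plan": [{"hand": -1, "dx": 0, "dy": 0, "dz": 0, "wx": 0, "wy": 0, "wz": 0}, {"hand": -1, "dx": 0, "dy": 0, "dz": 0, "wx": 0, "wy": 0, "wz": 0}, {"hand": -1, "dx": 0, "dy": 0, "dz": 0, "wx": 0, "wy": 0, "wz": 0}, {"hand": -1, "dx": 0, "dy": 0, "dz": 0, "wx": 0, "wy": 0, "wz": 0}, {"hand": -1, "dx": 0, "dy": 0, "dz": 0, "wx": 0, "wy": 0, "wz": 0}, {"hand": -1, "dx": 0, "dy": 0, "dz": 0, "wx": 0, "wy": 0, "wz": 0}, {"hand": -1, "dx": 0, "dy": 0, "dz": 0, "wx": 0, "wy": 0, "wz": 0}, {"hand": -1, "dx": 0, "dy": 0, "dz": 0, "wx": 0, "wy": 0, "wz": 0}]}}

```text
time_s: 9.82
position: [0.559, 0.1653, 0.2947]
eef_rot: [0.202, 2.796, 1.289]
wrist_force: [0.5, -0.2, -1.5]
gripper_width: 0.134
finger_force: 55.0
```

```bash
python3 - <<'E'
from h import *
a=grab('side','s2')['image'];b=grab('wrist','w5')['image']
cv2.imwrite('pics/p1.png',np.hstack([a[150:450,50:450],b[:300,100:500]]))
s=r.state();print(s['position'],Ro.from_rotvec(s['eef_rot']).as_matrix()[:,2],s['gripper_width'],s['wrist_force'])
E
```

```text
[0.55906876 0.16511056 0.29468584] [ 0.10596327  0.75312624 -0.64928626] 0.1386647131679539 [ 0.37046882 -0.58843228 -1.56759754]
```

View pics/p1.png

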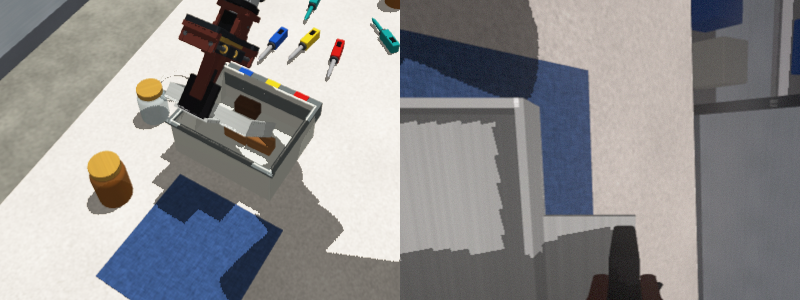

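The wrist-force reading has dropped to the tray's own weight (1.5 N). The side crop shows the chunks lying in the tub at about (245,105) and (250,140), the tray empty, and the wrist crop shows a bare pan. I'll level the tray and take it back.

Request:
{"op": "apply_moves", "data": {"plan": [{"hand": -1, "dx": 1, "dy": 9, "dz": -10, "wx": -0.106, "wy": 0.015, "wz": 0}, {"hand": -1, "dx": 1, "dy": 10, "dz": -10, "wx": -0.106, "wy": 0.015, "wz": 0}, {"hand": -1, "dx": 1, "dy": 10, "dz": -12, "wx": -0.106, "wy": 0.015, "wz": 0}, {"hand": -1, "dx": 1, "dy": 10, "dz": -14, "wx": -0.106, "wy": 0.015, "wz": 0}, {"hand": -1, "dx": 1, "dy": 10, "dz": -14, "wx": -0.106, "wy": 0.015, "wz": 0}, {"hand": -1, "dx": 1, "dy": 10, "dz": -16, "wx": -0.106, "wy": 0.015, "wz": 0}, {"hand": -1, "dx": 2, "dy": 10, "dz": -16, "wx": -0.106, "wy": 0.015, "wz": 0}, {"hand": -1, "dx": 2, "dy": 10, "dz": -16, "wx": -0.106, "wy": 0.015, "wz": 0}]}}

```text
time_s: 10.58
position: [0.5697, 0.2449, 0.1874]
eef_rot: [0.229, 3.13, 0.007]
wrist_force: [0.2, -0.9, -1.9]
gripper_width: 0.134
finger_force: 55.0
```

Request:
{"op": "apply_moves", "data": {"plan": [{"hand": -1, "dx": -2, "dy": 15, "dz": 0, "wx": -0.008, "wy": 0, "wz": -0.01}, {"hand": -1, "dx": -3, "dy": 21, "dz": 0, "wx": 0, "wy": 0, "wz": -0.01}, {"hand": -1, "dx": -3, "dy": 21, "dz": 0, "wx": 0, "wy": 0, "wz": -0.01}, {"hand": -1, "dx": -3, "dy": 21, "dz": 0, "wx": 0, "wy": 0, "wz": -0.01}, {"hand": -1, "dx": -3, "dy": 21, "dz": 0, "wx": 0, "wy": 0, "wz": -0.01}, {"hand": -1, "dx": -3, "dy": 21, "dz": 0, "wx": 0, "wy": 0, "wz": -0.015}, {"hand": -1, "dx": -2, "dy": 17, "dz": 0, "wx": 0, "wy": 0, "wz": -0.015}, {"hand": -1, "dx": -1, "dy": 10, "dz": 0, "wx": 0, "wy": 0, "wz": -0.01}]}}

```text
time_s: 11.25
position: [0.5483, 0.3931, 0.1863]
eef_rot: [-0.368, -3.119, -0.001]
wrist_force: [1.1, 0.2, -1.8]
gripper_width: 0.133
finger_force: 55.0
```

Request:
{"op": "apply_moves", "data": {"plan": [{"hand": -1, "dx": 0, "dy": 0, "dz": -25, "wx": 0, "wy": 0, "wz": 0}, {"hand": -1, "dx": 0, "dy": 0, "dz": -30, "wx": 0, "wy": 0, "wz": 0}, {"hand": -1, "dx": 0, "dy": 0, "dz": -30, "wx": 0, "wy": 0, "wz": 0}, {"hand": -1, "dx": 0, "dy": 0, "dz": -25, "wx": 0, "wy": 0, "wz": 0}, {"hand": -1, "dx": 0, "dy": 0, "dz": -10, "wx": 0, "wy": 0, "wz": 0}, {"hand": -1, "dx": 0, "dy": 0, "dz": 0, "wx": 0, "wy": 0, "wz": 0}, {"hand": -1, "dx": 0, "dy": 0, "dz": 0, "wx": 0, "wy": 0, "wz": 0}]}}

```text
time_s: 11.83
position: [0.5493, 0.3908, 0.0668]
eef_rot: [0.369, 3.12, -0.001]
wrist_force: [0.3, -0.3, -1.0]
gripper_width: 0.133
finger_force: 55.0
```

```bash
python3 - <<'E'
from h import *
s=r.state();print(s['position'],s['eef_rot'],Ro.from_rotvec(s['eef_rot']).as_matrix()[:,2],s['gripper_width'],s['wrist_force'])
E
```

```text
[0.54930564 0.39084068 0.06679796] [ 3.69193446e-01  3.11972017e+00 -6.10310608e-04] [ 5.64849096e-05 -3.97944353e-04 -9.99999919e-01] 0.13329799957109792 [ 0.28873985 -0.25907067 -0.95894822]
```

Request:
{"op": "apply_moves", "data": {"plan": [{"hand": -1, "dx": 0, "dy": 0, "dz": -15, "wx": 0, "wy": 0, "wz": 0}, {"hand": -1, "dx": 0, "dy": 0, "dz": -10, "wx": 0, "wy": 0, "wz": 0}, {"hand": -1, "dx": 0, "dy": 0, "dz": -4, "wx": 0, "wy": 0, "wz": 0}, {"hand": -1, "dx": 0, "dy": 0, "dz": -2, "wx": 0, "wy": 0, "wz": 0}, {"hand": -1, "dx": 0, "dy": 0, "dz": -1, "wx": 0, "wy": 0, "wz": 0}, {"hand": -1, "dx": 0, "dy": 0, "dz": 0, "wx": 0, "wy": 0, "wz": 0}, {"hand": -1, "dx": 0, "dy": 0, "dz": 0, "wx": 0, "wy": 0, "wz": 0}]}}

```text
time_s: 12.42
position: [0.5495, 0.3912, 0.0352]
eef_rot: [0.368, 3.119, 0.001]
wrist_force: [0.6, 0.1, -0.9]
gripper_width: 0.134
finger_force: 55.0
```

Request:
{"op": "apply_moves", "data": {"plan": [{"hand": -1, "dx": 0, "dy": 0, "dz": -1, "wx": 0, "wy": 0, "wz": 0}, {"hand": -0.5, "dx": 0, "dy": 0, "dz": 0, "wx": 0, "wy": 0, "wz": 0}, {"hand": -0.2, "dx": 0, "dy": 0, "dz": 0, "wx": 0, "wy": 0, "wz": 0}, {"hand": 0, "dx": 0, "dy": 0, "dz": 0, "wx": 0, "wy": 0, "wz": 0}, {"hand": 0, "dx": 0, "dy": 0, "dz": 0, "wx": 0, "wy": 0, "wz": 0}, {"hand": 0, "dx": 0, "dy": 0, "dz": 0, "wx": 0, "wy": 0, "wz": 0}, {"hand": 0, "dx": 0, "dy": 0, "dz": 0, "wx": 0, "wy": 0, "wz": 0}]}}

```text
time_s: 13.0
position: [0.5492, 0.391, 0.0337]
eef_rot: [0.369, 3.119, -0.0]
wrist_force: [0.3, 0.3, -0.9]
gripper_width: 0.497
finger_force: 0.0
```

Request:
{"op": "apply_moves", "data": {"plan": [{"hand": 0, "dx": 0, "dy": 0, "dz": 30, "wx": 0, "wy": 0, "wz": 0}, {"hand": 0, "dx": 0, "dy": 0, "dz": 40, "wx": 0, "wy": 0, "wz": 0}, {"hand": 0, "dx": 0, "dy": 0, "dz": 40, "wx": 0, "wy": 0, "wz": 0}, {"hand": 0, "dx": -5, "dy": -35, "dz": 40, "wx": 0, "wy": 0, "wz": 0}, {"hand": 0, "dx": -5, "dy": -35, "dz": 40, "wx": 0, "wy": 0, "wz": 0}, {"hand": 0, "dx": -5, "dy": -35, "dz": 40, "wx": 0, "wy": 0, "wz": 0}, {"hand": 0, "dx": 0, "dy": -40, "dz": 0, "wx": 0, "wy": 0, "wz": 0}, {"hand": 0, "dx": 0, "dy": -40, "dz": 0, "wx": 0, "wy": 0, "wz": 0}]}}

```text
time_s: 13.67
position: [0.5386, 0.2287, 0.2402]
eef_rot: [0.365, 3.114, 0.003]
wrist_force: [0.3, -0.4, -1.4]
gripper_width: 0.498
finger_force: 0.0
```

Request:
{"op": "apply_moves", "data": {"plan": [{"hand": 0, "dx": -5, "dy": -40, "dz": 0, "wx": 0, "wy": 0, "wz": 0}, {"hand": 0, "dx": -5, "dy": -40, "dz": 0, "wx": 0, "wy": 0, "wz": 0}, {"hand": 0, "dx": -5, "dy": -40, "dz": 0, "wx": 0, "wy": 0, "wz": 0}, {"hand": 0, "dx": -5, "dy": -40, "dz": 0, "wx": 0, "wy": 0, "wz": 0}, {"hand": 0, "dx": -5, "dy": -40, "dz": 0, "wx": 0, "wy": 0, "wz": 0}, {"hand": 0, "dx": -5, "dy": -40, "dz": 0, "wx": 0, "wy": 0, "wz": 0}, {"hand": 0, "dx": 0, "dy": -40, "dz": 0, "wx": 0, "wy": 0, "wz": 0}, {"hand": 0, "dx": 0, "dy": 0, "dz": 0, "wx": 0, "wy": 0, "wz": 0}]}}

```text
time_s: 14.33
position: [0.5075, -0.0574, 0.2377]
eef_rot: [0.376, 3.117, -0.006]
wrist_force: [1.7, 1.3, 0.4]
gripper_width: 0.5
finger_force: 0.0
```

```bash
python3 - <<'E'
from h import *
a=grab('side','s3')['image'];t=grab('top','t3'); b=grab('wrist','w6')
cv2.imwrite('pics/p2.png',np.hstack([a[200:480,100:420],b['image'][:280]])[:, :960]); 
cv2.imwrite('pics/p2.png',cv2.resize(cv2.imread('pics/p2.png'),(800,234)))
s=r.state();print(s['position'],s['joints'])
for n,f in(('top',t),('w',b)):
  for col in('blue','yellow','red'):
    for q,_ in blobs(f,col,30): print(n,col,np.round(q[0],1),np.round(q[1],1),round(q[2]),'z.03:',onz(f,[q[0]],.03)[0].round(3),'z.092',onz(f,[q[0]],.092)[0].round(4))
E
```

```text
[ 0.5072574  -0.05106146  0.23730992] [-2.36274001e-01  2.14353470e-01  1.68192792e+00  5.45017715e-04
  1.24486537e+00 -1.57029665e+00]
top blue [145.5 242.6] [ 94.9 100.9] 10 z.03: [0.523 0.304 0.03 ] z.092 [0.5202 0.2847 0.092 ]
top blue [501.9 117.2] [64.6 39.8] 75 z.03: [ 0.86  -0.578  0.03 ] z.092 [ 0.8412 -0.5568  0.092 ]
top blue [401.  215.6] [27.5  9. ] 9 z.03: [ 0.604 -0.325  0.03 ] z.092 [ 0.5976 -0.3154  0.092 ]
top blue [308.7 211.5] [13. 12.] 9 z.03: [ 0.609 -0.097  0.03 ] z.092 [ 0.6022 -0.0981  0.092 ]
top blue [525.7 109.4] [62.   2.1] 72 z.03: [ 0.882 -0.639  0.03 ] z.092 [ 0.8623 -0.6153  0.092 ]
top yellow [413.7 249.1] [27.7  9.3] 15 z.03: [ 0.522 -0.357  0.03 ] z.092 [ 0.5194 -0.3463  0.092 ]
top yellow [595.3 364.4] [14.  20.2] 57 z.03: [ 0.247 -0.813  0.03 ] z.092 [ 0.2569 -0.7811  0.092 ]
top yellow [581.3 356.9] [ 6.7 14.8] 27 z.03: [ 0.265 -0.777  0.03 ] z.092 [ 0.2742 -0.7469  0.092 ]
top red [406.5 283.6] [ 8.6 27.4] 87 z.03: [ 0.437 -0.34   0.03 ] z.092 [ 0.4385 -0.3304  0.092 ]
top red [ 90.9 105.3] [ 3.1 14.8] 63 z.03: [0.868 0.462 0.03 ] z.092 [0.8492 0.4349 0.092 ]
w blue [574.3 113.7] [ 64.8 216.1] 26 z.03: [0.463 0.211 0.03 ] z.092 [0.4597 0.1696 0.092 ]
w blue [596.5 259.8] [85.6 36.1] 4 z.03: [0.62  0.224 0.03 ] z.092 [0.5903 0.1807 0.092 ]
w blue [301. 329.] [22. 30.] 90 z.03: [ 0.625 -0.107  0.03 ] z.092 [ 0.5939 -0.0954  0.092 ]
w yellow [ 61.5 295. ] [18. 63.] 90 z.03: [ 0.521 -0.355  0.03 ] z.092 [ 0.508  -0.3019  0.092 ]
w yellow [289.4 259.8] [36.3 25.3] 85 z.03: [ 0.542 -0.099  0.03 ] z.092 [ 0.5249 -0.0884  0.092 ]
w red [ 42.4 218.7] [22.5 62.9] 72 z.03: [ 0.437 -0.339  0.03 ] z.092 [ 0.4376 -0.2885  0.092 ]
w red [281.8 174.9] [40.3 32.4] 84 z.03: [ 0.452 -0.083  0.03 ] z.092 [ 0.4506 -0.075   0.092 ]
```

View pics/p2.png

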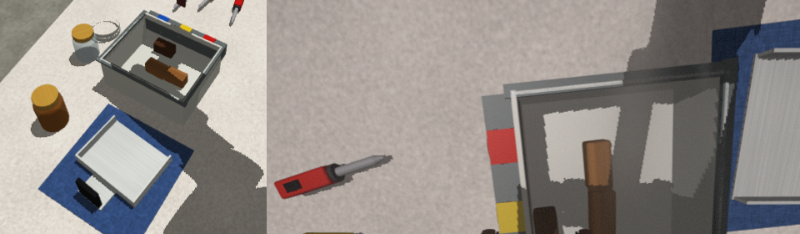

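The side and wrist crops show the tray empty and level on the mat and three chunks inside the tub. The red probe is at (335,175). Next I'll turn the tool in line with the ports and look at the probes.

Request:
{"op": "apply_moves", "data": {"plan": [{"hand": 0, "dx": 0, "dy": -28, "dz": 0, "wx": 0, "wy": 0, "wz": -0.12}, {"hand": 0, "dx": 0, "dy": -28, "dz": 0, "wx": 0, "wy": 0, "wz": -0.12}, {"hand": 0, "dx": 0, "dy": -28, "dz": 0, "wx": 0, "wy": 0, "wz": -0.12}, {"hand": 0, "dx": 0, "dy": -28, "dz": 0, "wx": 0, "wy": 0, "wz": -0.12}, {"hand": 0, "dx": 0, "dy": -28, "dz": 0, "wx": 0, "wy": 0, "wz": -0.12}, {"hand": 0, "dx": 0, "dy": -28, "dz": 0, "wx": 0, "wy": 0, "wz": -0.12}, {"hand": 0, "dx": 0, "dy": -28, "dz": 0, "wx": 0, "wy": 0, "wz": -0.12}]}}

```text
time_s: 15.07
position: [0.508, -0.2461, 0.2372]
eef_rot: [1.613, 2.696, 0.0]
wrist_force: [0.4, 0.2, 0.4]
gripper_width: 0.498
finger_force: 0.0
```

Request:
{"op": "apply_moves", "data": {"plan": [{"hand": 0, "dx": 0, "dy": -28, "dz": 0, "wx": 0, "wy": 0, "wz": -0.12}, {"hand": 0, "dx": 0, "dy": -28, "dz": 0, "wx": 0, "wy": 0, "wz": -0.12}, {"hand": 0, "dx": 0, "dy": -28, "dz": 0, "wx": 0, "wy": 0, "wz": -0.12}, {"hand": 0, "dx": 2, "dy": -28, "dz": 0, "wx": 0, "wy": 0, "wz": -0.12}, {"hand": 0, "dx": 2, "dy": -28, "dz": 0, "wx": 0, "wy": 0, "wz": -0.12}, {"hand": 0, "dx": 2, "dy": -18, "dz": 0, "wx": 0, "wy": 0, "wz": -0.04}, {"hand": 0, "dx": 0, "dy": 0, "dz": 0, "wx": 0, "wy": 0, "wz": 0}, {"hand": 0, "dx": 0, "dy": 0, "dz": 0, "wx": 0, "wy": 0, "wz": 0}]}}

```text
time_s: 15.73
position: [0.5143, -0.4036, 0.2367]
eef_rot: [-2.373, -2.057, -0.0]
wrist_force: [0.3, 0.5, 0.9]
gripper_width: 0.501
finger_force: 0.0
```

```bash
cat >> h.py <<'E'
def measure(f,col,z=.03,roi=None,amin=300):
    "handle top rect on plane z: centre, yaw of long axis (deg), size"
    out=[]
    for q,c in blobs(f,col,amin,roi):
        P=onz(f,c.reshape(-1,2),z)[:,:2]; (cx,cy),(w,h),a=cv2.minAreaRect((P*1000).astype(np.float32))
        if w<h: a+=90; w,h=h,w
        out.append((np.round(q[0],1).tolist(),round(cx/1000,4),round(cy/1000,4),round((a%180),1),round(w,1),round(h,1)))
    return out
E
python3 - <<'E'
from h import *
f=grab('wrist','w7'); s=r.state(); R=Ro.from_rotvec(s['eef_rot']).as_matrix(); print(s['position'],s['joints'],np.degrees(np.arctan2(R[1,1],R[0,1])))
t=load('t3')
for col in('blue','yellow','red'):
    print(col,measure(f,col),[m for m in measure(t,col,amin=100)]); print(' z.092',measure(f,col,.092))
E
```

```text
[ 0.51404023 -0.40287437  0.23678869] [-7.70582646e-01  4.24753151e-01  1.36866759e+00  2.47598973e-04
  1.34950554e+00 -6.29046788e-01] -8.112503985119329
blue [([589.7, 324.6], 0.7916, -0.5654, 176.9, 71.7, 40.9)] [([145.5, 242.6], 0.5257, 0.3045, 172.2, 250.0, 238.8), ([501.9, 117.2], 0.8583, -0.5781, 14.8, 164.2, 102.5), ([401.0, 215.6], 0.6042, -0.3248, 81.8, 67.8, 22.5), ([308.7, 211.5], 0.609, -0.0969, 82.0, 32.0, 29.7)]
 z.092 [([589.7, 324.6], 0.7467, -0.5271, 176.9, 59.7, 34.1)]
yellow [([323.3, 193.0], 0.5171, -0.3758, 77.0, 28.6, 22.1)] [([413.7, 249.1], 0.5222, -0.3571, 76.0, 68.1, 22.9)]
 z.092 [([323.3, 193.0], 0.5182, -0.3692, 77.0, 23.8, 18.4)]
red [([239.6, 168.7], 0.4366, -0.3402, 93.8, 67.6, 21.6)] [([406.5, 283.6], 0.4374, -0.3404, 94.4, 67.4, 21.0)]
 z.092 [([239.6, 168.7], 0.4512, -0.3396, 93.8, 56.2, 18.0)]
```

View pics/w7.png

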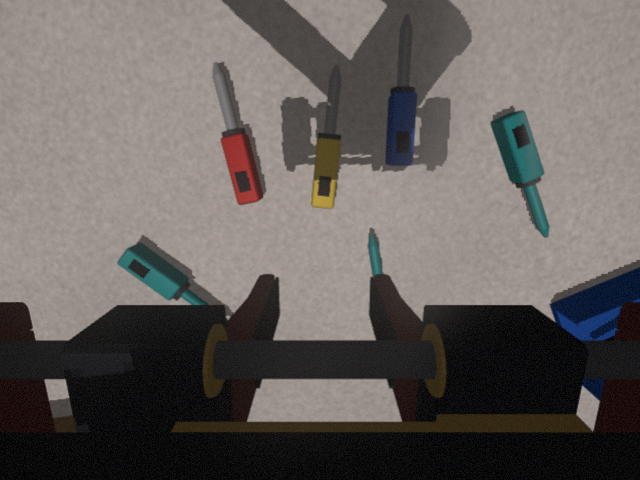

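The wrist view shows the red handle at (240,167), yellow at (325,172) and blue at (401,127), partly in the arm's shadow. Their rods point up the image, towards the tub, and the teal look-alikes lie outside the row. The wrist and top views agree to 1 mm on red. I'll start with yellow.

Request:
{"op": "apply_moves", "data": {"plan": [{"hand": 0.1, "dx": 2, "dy": 12, "dz": -30, "wx": 0, "wy": 0, "wz": -0.05}, {"hand": 0.1, "dx": 2, "dy": 12, "dz": -30, "wx": 0, "wy": 0, "wz": -0.05}, {"hand": 0.1, "dx": 2, "dy": 12, "dz": -30, "wx": 0, "wy": 0, "wz": 0}, {"hand": 0.1, "dx": 2, "dy": 10, "dz": -30, "wx": 0, "wy": 0, "wz": 0}, {"hand": 0.1, "dx": 0, "dy": 0, "dz": -30, "wx": 0, "wy": 0, "wz": 0}, {"hand": 0.1, "dx": 0, "dy": 0, "dz": -20, "wx": 0, "wy": 0, "wz": 0}, {"hand": 0.1, "dx": 0, "dy": 0, "dz": 0, "wx": 0, "wy": 0, "wz": 0}, {"hand": 0.1, "dx": 0, "dy": 0, "dz": 0, "wx": 0, "wy": 0, "wz": 0}]}}

```text
time_s: 16.45
position: [0.521, -0.3565, 0.0668]
eef_rot: [-2.471, -1.936, 0.001]
wrist_force: [0.1, -0.9, 1.1]
gripper_width: 0.551
finger_force: 0.0
```

```bash
python3 - <<'E'
from h import *
HSV['yellow']=((18,100,40),(36,255,255))
f=grab('wrist','w8'); s=r.state(); R=Ro.from_rotvec(s['eef_rot']).as_matrix(); print(s['position'],np.degrees(np.arctan2(R[1,1],R[0,1])))
print(measure(f,'yellow',.03)); b=load('w6');t=load('top0')
print('handle heights',tri(t,(413.7,249.1),b,(61.5,295)),tri(t,(406.5,283.6),b,(42.4,218.7)))
print('bar top',tri(t,(303.1,243.9),b,(289.4,259.8)),tri(t,(297.7,275.5),b,(281.8,174.9)))
E
```

```text
[ 0.52201262 -0.35786051  0.0681763 ] -13.894201360108685
[([394.0, 423.0], 0.5403, -0.4697, 166.4, 279.2, 14.1), ([327.0, 268.5], 0.5225, -0.3563, 76.3, 69.9, 23.3), ([203.2, 360.5], 0.4323, -0.3962, 68.1, 53.0, 15.3), ([445.0, 360.5], 0.5804, -0.4324, 82.9, 52.7, 14.9)]
handle heights (array([ 0.52212223, -0.35756974,  0.0274274 ]), np.float64(0.0004202725204510873)) (array([ 0.43707109, -0.34068731,  0.02833248]), np.float64(0.00047369003276130623))
bar top (array([ 0.52512968, -0.08750409,  0.09341134]), np.float64(0.0016234100671729422)) (array([ 0.45124024, -0.07588932,  0.08477881]), np.float64(0.000767783533223685))
```

Request:
{"op": "apply_moves", "data": {"plan": [{"hand": 0.1, "dx": 0, "dy": 1, "dz": -25, "wx": 0, "wy": 0, "wz": 0}, {"hand": 0.1, "dx": 0, "dy": 0, "dz": -22, "wx": 0, "wy": 0, "wz": 0}, {"hand": 0.1, "dx": 0, "dy": 0, "dz": -10, "wx": 0, "wy": 0, "wz": 0}, {"hand": 0.1, "dx": 0, "dy": 0, "dz": -4, "wx": 0, "wy": 0, "wz": 0}, {"hand": 0.1, "dx": 0, "dy": 0, "dz": 0, "wx": 0, "wy": 0, "wz": 0}, {"hand": 0.1, "dx": 0, "dy": 0, "dz": 0, "wx": 0, "wy": 0, "wz": 0}]}}

```text
time_s: 17.0
position: [0.5222, -0.3586, 0.0076]
eef_rot: [2.474, 1.933, -0.0]
wrist_force: [0.8, -0.8, 0.2]
gripper_width: 0.555
finger_force: 0.0
```

Request:
{"op": "apply_moves", "data": {"plan": [{"hand": -1, "dx": 0, "dy": 0, "dz": 0, "wx": 0, "wy": 0, "wz": 0}, {"hand": -1, "dx": 0, "dy": 0, "dz": 0, "wx": 0, "wy": 0, "wz": 0}, {"hand": -1, "dx": 0, "dy": 0, "dz": 0, "wx": 0, "wy": 0, "wz": 0}, {"hand": -1, "dx": 0, "dy": 0, "dz": 0, "wx": 0, "wy": 0, "wz": 0}, {"hand": -1, "dx": 0, "dy": 0, "dz": 0, "wx": 0, "wy": 0, "wz": 0}, {"hand": -1, "dx": 0, "dy": 0, "dz": 0, "wx": 0, "wy": 0, "wz": 0}], "squeeze": 40}}

```text
time_s: 17.5
position: [0.5217, -0.3582, 0.0068]
eef_rot: [2.475, 1.933, -0.001]
wrist_force: [-0.3, 0.3, 4.4]
gripper_width: 0.27
finger_force: 40.0
```

```bash
python3 - <<'E'
from h import *
s=r.state(); R=Ro.from_rotvec(s['eef_rot']).as_matrix(); print(s['position'],np.degrees(np.arctan2(R[1,1],R[0,1])),s['gripper_width'])
E
```

```text
[ 0.52167468 -0.3582357   0.00681015] -14.005737390673549 0.2699446272150012
```

Request:
{"op": "apply_moves", "data": {"plan": [{"hand": -1, "dx": 0, "dy": 0, "dz": 15, "wx": 0, "wy": 0, "wz": 0}, {"hand": -1, "dx": 0, "dy": 0, "dz": 25, "wx": 0, "wy": 0, "wz": 0.03}, {"hand": -1, "dx": -3, "dy": 20, "dz": 15, "wx": 0, "wy": 0, "wz": 0.03}, {"hand": -1, "dx": -4, "dy": 30, "dz": 0, "wx": 0, "wy": 0, "wz": 0.03}, {"hand": -1, "dx": -4, "dy": 30, "dz": 0, "wx": 0, "wy": 0, "wz": 0.013}, {"hand": -1, "dx": -4, "dy": 30, "dz": 0, "wx": 0, "wy": 0, "wz": 0}, {"hand": -1, "dx": -2, "dy": 15, "dz": 0, "wx": 0, "wy": 0, "wz": 0}, {"hand": -1, "dx": 0, "dy": 0, "dz": 0, "wx": 0, "wy": 0, "wz": 0}]}}

```text
time_s: 18.17
position: [0.5026, -0.2294, 0.0609]
eef_rot: [-2.368, -2.06, 0.002]
wrist_force: [-0.2, -0.8, -0.1]
gripper_width: 0.27
finger_force: 40.0
```

Request:
{"op": "apply_moves", "data": {"plan": [{"hand": -1, "dx": 0, "dy": 0, "dz": 0, "wx": 0, "wy": 0, "wz": 0}, {"hand": -1, "dx": 0, "dy": 0, "dz": 0, "wx": 0, "wy": 0, "wz": 0}]}}

```text
time_s: 18.33
position: [0.5053, -0.2343, 0.0614]
eef_rot: [2.371, 2.058, -0.001]
wrist_force: [0.1, -1.1, -1.3]
gripper_width: 0.275
finger_force: 40.0
```

```bash
python3 - <<'E'
from h import *
f=grab('wrist','w9'); s=r.state(); R=Ro.from_rotvec(s['eef_rot']).as_matrix(); print(s['position'],np.degrees(np.arctan2(R[1,1],R[0,1])),R[:,2].round(3),s['wrist_force'])
for c in('red','yellow','blue'): print(c,measure(f,c,.092,roi=(0,0,640,300)))
E
```

```text
[ 0.50535216 -0.23462156  0.06138725] -8.131596593434498 [ 0.001 -0.002 -1.   ] [ 0.49640044  0.44340678 -0.17769276]
red []
yellow []
blue []
```

View pics/w9.png

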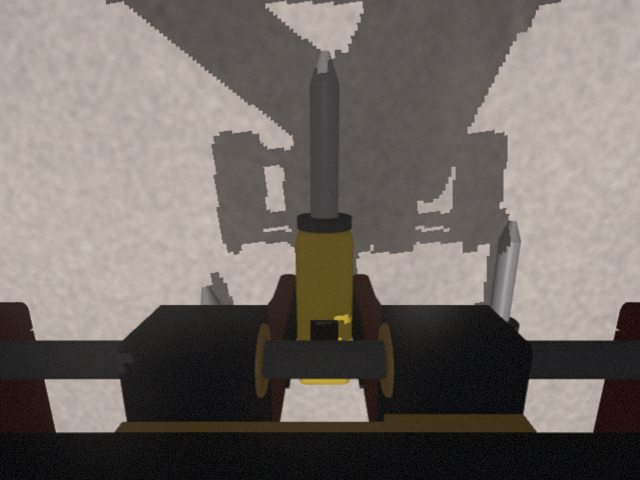

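The wrist view shows the yellow probe held straight, with the rod tip at (324,55) and the collar at (324,222). The bar is just above the frame, so I'll check the rod against the port in the fixed views.

```bash
python3 - <<'E'
from h import *
f=load('w9'); print('tip,collar',onz(f,[(324,53),(324.5,215)],.07).round(4))
t=grab('top','t4'); s=grab('side','s4')
M=np.array([.5233,-.1025,.07])
print(proj(t,M),proj(s,M))
a=cv2.resize(t['image'][200:290,270:370],None,fx=4,fy=4,interpolation=cv2.INTER_CUBIC)
b=cv2.resize(s['image'][190:280,275:375],None,fx=4,fy=4,interpolation=cv2.INTER_CUBIC)
cv2.imwrite('pics/p3.png',np.hstack([a,b]))
for c in('red','yellow','blue'): print(c,measure(t,c,.092,roi=(280,190,330,300),amin=40))
E
```

```text
tip,collar [[ 0.5199 -0.1295  0.07  ]
 [ 0.5111 -0.1932  0.07  ]]
[[309.8861644  245.54501676]] [[324.79589734 236.60102929]]
red []
yellow [([302.8, 244.1], 0.5254, -0.0862, 171.9, 32.7, 32.3)]
blue []
```

View pics/p3.png

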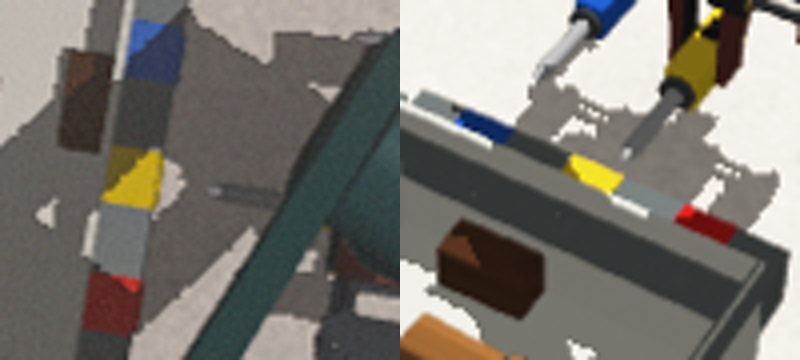

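The fixed views show the rod tip at crop (210,190) in the top view and (628,153) in the side view, lined up with the yellow port to about 1 mm. I'll insert it.

Request:
{"op": "apply_moves", "data": {"plan": [{"hand": -1, "dx": 1.4, "dy": 10, "dz": 0, "wx": 0, "wy": 0, "wz": 0}, {"hand": -1, "dx": 1.4, "dy": 10, "dz": 0, "wx": 0, "wy": 0, "wz": 0}, {"hand": -1, "dx": 1.1, "dy": 8, "dz": 0, "wx": 0, "wy": 0, "wz": 0}, {"hand": -1, "dx": 0.8, "dy": 6, "dz": 0, "wx": 0, "wy": 0, "wz": 0}, {"hand": -1, "dx": 0.8, "dy": 6, "dz": 0, "wx": 0, "wy": 0, "wz": 0}, {"hand": -1, "dx": 0.8, "dy": 6, "dz": 0, "wx": 0, "wy": 0, "wz": 0}, {"hand": -1, "dx": 0, "dy": 0, "dz": 0, "wx": 0, "wy": 0, "wz": 0}]}}

```text
time_s: 19.07
position: [0.5106, -0.1855, 0.0613]
eef_rot: [-2.371, -2.06, 0.001]
wrist_force: [0.1, -0.9, -1.2]
gripper_width: 0.269
finger_force: 40.0
```

Request:
{"op": "apply_moves", "data": {"plan": [{"hand": -1, "dx": 1.3, "dy": 9, "dz": 0, "wx": 0, "wy": 0, "wz": 0}, {"hand": -1, "dx": 1.3, "dy": 9, "dz": 0, "wx": 0, "wy": 0, "wz": 0}, {"hand": -1, "dx": 1.3, "dy": 9, "dz": 0, "wx": 0, "wy": 0, "wz": 0}, {"hand": -1, "dx": 1.1, "dy": 8, "dz": 0, "wx": 0, "wy": 0, "wz": 0}, {"hand": -1, "dx": 0.4, "dy": 3, "dz": 0, "wx": 0, "wy": 0, "wz": 0}, {"hand": -1, "dx": 0.3, "dy": 2, "dz": 0, "wx": 0, "wy": 0, "wz": 0}, {"hand": -1, "dx": 0, "dy": 0, "dz": 0, "wx": 0, "wy": 0, "wz": 0}]}}

```text
time_s: 19.65
position: [0.5165, -0.1465, 0.0613]
eef_rot: [2.372, 2.06, -0.001]
wrist_force: [0.1, 0.2, -1.2]
gripper_width: 0.273
finger_force: 40.0
```

Request:
{"op": "apply_moves", "data": {"plan": [{"hand": -1, "dx": 0.3, "dy": 2, "dz": 0, "wx": 0, "wy": 0, "wz": 0}, {"hand": -1, "dx": 0.1, "dy": 1, "dz": 0, "wx": 0, "wy": 0, "wz": 0}, {"hand": -1, "dx": 0, "dy": 0, "dz": 0, "wx": 0, "wy": 0, "wz": 0}]}}

```text
time_s: 19.9
position: [0.5168, -0.144, 0.0613]
eef_rot: [2.373, 2.059, -0.001]
wrist_force: [-0.2, 0.5, -1.0]
gripper_width: 0.268
finger_force: 40.0
```

Request:
{"op": "apply_moves", "data": {"plan": [{"hand": -1, "dx": 0.2, "dy": 1.5, "dz": 0, "wx": 0, "wy": 0, "wz": 0}, {"hand": -1, "dx": 0, "dy": 0, "dz": 0, "wx": 0, "wy": 0, "wz": 0}]}}

```text
time_s: 20.07
position: [0.517, -0.1425, 0.0613]
eef_rot: [2.373, 2.058, -0.001]
wrist_force: [-0.3, 0.3, -1.5]
gripper_width: 0.268
finger_force: 40.0
```

Request:
{"op": "apply_moves", "data": {"plan": [{"hand": -1, "dx": 0.2, "dy": 1.5, "dz": 0, "wx": 0, "wy": 0, "wz": 0}, {"hand": -1, "dx": 0, "dy": 0, "dz": 0, "wx": 0, "wy": 0, "wz": 0}]}}

```text
time_s: 20.23
position: [0.5171, -0.1409, 0.0613]
eef_rot: [2.373, 2.059, -0.001]
wrist_force: [-0.7, 0.6, 0.5]
gripper_width: 0.271
finger_force: 40.0
```

```bash
python3 - <<'E'
from h import *
print(r.state()['wrist_force'],r.state()['position']); f=grab('wrist','w10'); s=grab('side','s5')
b=cv2.resize(s['image'][170:270,265:385],None,fx=3,fy=3,interpolation=cv2.INTER_CUBIC)
cv2.imwrite('pics/p4.png',np.hstack([f['image'][:300,120:540],b]))
E
```

```text
[-0.74837514  0.61888591  0.47077668] [ 0.51714016 -0.14085474  0.06126617]
```

View pics/p4.png

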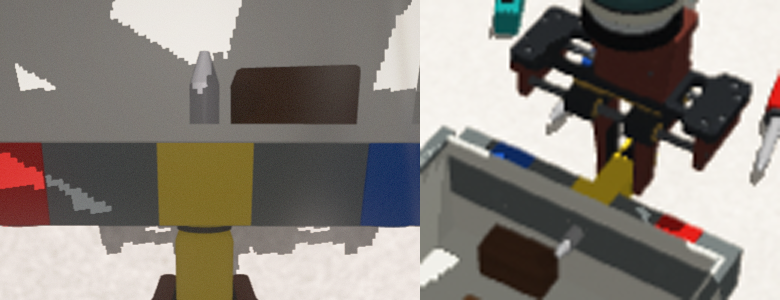

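The wrist crop shows the yellow rod through the bar, its tip at (204,55) inside the tub, with the collar at (204,230) almost against the bar face (edge at row 226). It still needs a couple of millimetres.

Request:
{"op": "apply_moves", "data": {"plan": [{"hand": -1, "dx": 0.2, "dy": 1.5, "dz": 0, "wx": 0, "wy": 0, "wz": 0}, {"hand": -1, "dx": 0, "dy": 0, "dz": 0, "wx": 0, "wy": 0, "wz": 0}]}}

```text
time_s: 20.5
position: [0.5173, -0.1407, 0.0614]
eef_rot: [2.37, 2.059, -0.003]
wrist_force: [-1.8, -5.3, -1.4]
gripper_width: 0.274
finger_force: 40.0
```

Request:
{"op": "apply_moves", "data": {"plan": [{"hand": -1, "dx": 0.2, "dy": 1.5, "dz": 0, "wx": 0, "wy": 0, "wz": 0}, {"hand": -1, "dx": 0, "dy": 0, "dz": 0, "wx": 0, "wy": 0, "wz": 0}]}}

```text
time_s: 20.67
position: [0.5174, -0.1406, 0.0615]
eef_rot: [2.368, 2.059, -0.006]
wrist_force: [-3.2, -11.8, -0.9]
gripper_width: 0.268
finger_force: 40.0
```

Request:
{"op": "apply_moves", "data": {"plan": [{"hand": -1, "dx": 0.2, "dy": 1.5, "dz": 0, "wx": 0, "wy": 0, "wz": 0}, {"hand": -1, "dx": 0, "dy": 0, "dz": 0, "wx": 0, "wy": 0, "wz": 0}]}}

```text
time_s: 20.83
position: [0.5175, -0.1406, 0.0616]
eef_rot: [2.366, 2.059, -0.009]
wrist_force: [-6.4, -17.2, -1.5]
gripper_width: 0.271
finger_force: 40.0
```

Request:
{"op": "apply_moves", "data": {"plan": [{"hand": -1, "dx": -0.6, "dy": -4, "dz": 0, "wx": 0, "wy": 0, "wz": 0}, {"hand": -0.3, "dx": 0, "dy": 0, "dz": 0, "wx": 0, "wy": 0, "wz": 0}, {"hand": 0.1, "dx": 0, "dy": 0, "dz": 0, "wx": 0, "wy": 0, "wz": 0}, {"hand": 0.1, "dx": 0, "dy": 0, "dz": 0, "wx": 0, "wy": 0, "wz": 0}, {"hand": 0.1, "dx": 0, "dy": 0, "dz": 0, "wx": 0, "wy": 0, "wz": 0}, {"hand": 0.1, "dx": 0, "dy": 0, "dz": 20, "wx": 0, "wy": 0, "wz": 0}, {"hand": 0.1, "dx": 0, "dy": 0, "dz": 35, "wx": 0, "wy": 0, "wz": 0}, {"hand": 0.1, "dx": 0, "dy": 0, "dz": 40, "wx": 0, "wy": 0, "wz": 0}]}}

```text
time_s: 21.5
position: [0.5154, -0.1393, 0.1555]
eef_rot: [-2.369, -2.056, 0.004]
wrist_force: [1.0, -0.4, 0.1]
gripper_width: 0.553
finger_force: 0.0
```

Request:
{"op": "apply_moves", "data": {"plan": [{"hand": 0.1, "dx": -5, "dy": -20, "dz": 35, "wx": 0, "wy": 0, "wz": 0}, {"hand": 0.1, "dx": -11, "dy": -33, "dz": 0, "wx": 0, "wy": 0, "wz": 0.02}, {"hand": 0.1, "dx": -11, "dy": -33, "dz": 0, "wx": 0, "wy": 0, "wz": 0.03}, {"hand": 0.1, "dx": -11, "dy": -33, "dz": 0, "wx": 0, "wy": 0, "wz": 0.04}, {"hand": 0.1, "dx": -11, "dy": -33, "dz": 0, "wx": 0, "wy": 0, "wz": 0.04}, {"hand": 0.1, "dx": -11, "dy": -33, "dz": 0, "wx": 0, "wy": 0, "wz": 0.04}, {"hand": 0.1, "dx": -11, "dy": -30, "dz": 0, "wx": 0, "wy": 0, "wz": 0.04}, {"hand": 0.1, "dx": -8, "dy": -10, "dz": 0, "wx": 0, "wy": 0, "wz": 0}]}}

```text
time_s: 22.17
position: [0.4377, -0.3694, 0.1915]
eef_rot: [2.142, 2.294, -0.003]
wrist_force: [0.6, -1.5, -0.2]
gripper_width: 0.546
finger_force: 0.0
```

Request:
{"op": "apply_moves", "data": {"plan": [{"hand": 0.1, "dx": 0, "dy": 0, "dz": 0, "wx": 0, "wy": 0, "wz": 0}, {"hand": 0.1, "dx": 0, "dy": 0, "dz": 0, "wx": 0, "wy": 0, "wz": 0}, {"hand": 0.1, "dx": 0, "dy": 0, "dz": 0, "wx": 0, "wy": 0, "wz": 0}]}}

```text
time_s: 22.42
position: [0.4384, -0.3638, 0.1911]
eef_rot: [-2.144, -2.296, -0.001]
wrist_force: [1.2, 1.1, 0.4]
gripper_width: 0.551
finger_force: 0.0
```

```bash
sed -i "s/^HSV=.*/HSV={'blue':((108,110,30),(128,255,255)),'yellow':((18,100,40),(36,255,255)),'red':((0,130,45),(7,255,255)),'teal':((82,120,50),(98,255,255))}/" h.py
cat >> h.py <<'E'
def pose():
    s=r.state(); R=Ro.from_rotvec(s['eef_rot']).as_matrix(); print('TCP',s['position'].round(4),'yaw',round(np.degrees(np.arctan2(R[1,1],R[0,1])),2),'F',s['wrist_force'].round(1),'w',round(s['gripper_width'],3),'t',s['time_s'])
E
python3 - <<'E'
from h import *
pose(); f=grab('wrist','w11'); t=grab('top','t5')
for c in('red','yellow','blue'): print(c,measure(f,c,.03,roi=(0,0,640,290)),'TOP',measure(t,c,.03,amin=60,roi=(330,180,460,320)), measure(t,c,.085,amin=60,roi=(280,180,350,300)))
E
```

```text
TCP [ 0.4384 -0.3638  0.1911] yaw 3.93 F [1.2 1.1 0.4] w 0.551 t 22.4167
red [([324.0, 202.0], 0.4368, -0.3399, 93.5, 67.7, 22.3)] TOP [([406.5, 283.5], 0.4375, -0.3405, 95.0, 67.6, 21.6)] [([297.8, 275.4], 0.4519, -0.076, 174.3, 32.8, 30.0)]
yellow [] TOP [] [([326.6, 248.1], 0.5175, -0.1423, 81.8, 68.1, 24.0), ([303.3, 244.0], 0.526, -0.087, 171.8, 34.5, 33.7)]
blue [([503.1, 196.2], 0.5979, -0.3234, 81.5, 69.0, 33.6)] TOP [([401.0, 215.7], 0.6039, -0.3249, 81.4, 68.2, 23.4)] [([308.4, 212.5], 0.6007, -0.0974, 171.8, 33.2, 31.1)]
```

Request:
{"op": "apply_moves", "data": {"plan": [{"hand": 0.1, "dx": -1, "dy": 12, "dz": -30, "wx": 0, "wy": 0, "wz": 0}, {"hand": 0.1, "dx": 0, "dy": 12, "dz": -35, "wx": 0, "wy": 0, "wz": 0}, {"hand": 0.1, "dx": 0, "dy": 0, "dz": -35, "wx": 0, "wy": 0, "wz": 0}, {"hand": 0.1, "dx": 0, "dy": 0, "dz": -30, "wx": 0, "wy": 0, "wz": 0}, {"hand": 0.1, "dx": 0, "dy": 0, "dz": -25, "wx": 0, "wy": 0, "wz": 0}, {"hand": 0.1, "dx": 0, "dy": 0, "dz": -20, "wx": 0, "wy": 0, "wz": 0}, {"hand": 0.1, "dx": 0, "dy": 0, "dz": 0, "wx": 0, "wy": 0, "wz": 0}, {"hand": 0.1, "dx": 0, "dy": 0, "dz": 0, "wx": 0, "wy": 0, "wz": 0}]}}

```text
time_s: 23.18
position: [0.4371, -0.3399, 0.0157]
eef_rot: [-2.141, -2.296, 0.0]
wrist_force: [-0.0, 0.9, -0.6]
gripper_width: 0.548
finger_force: 0.0
```

```bash
python3 - <<'E'
from h import *
pose(); f=grab('wrist','w12'); print(measure(f,'red',.03,roi=(250,100,400,420)))
E
```

```text
TCP [ 0.4371 -0.3399  0.0157] yaw 4.01 F [-0.   0.9 -0.6] w 0.548 t 23.1833
[([323.5, 285.5], 0.436, -0.33, 94.1, 51.4, 23.2)]
```

Red is between the fingers, so I'll lower the last 9 mm and grip.

Request:
{"op": "apply_moves", "data": {"plan": [{"hand": 0.1, "dx": 0, "dy": 0, "dz": -6, "wx": 0, "wy": 0, "wz": 0}, {"hand": 0.1, "dx": 0, "dy": 0, "dz": -3, "wx": 0, "wy": 0, "wz": 0}, {"hand": 0.1, "dx": 0, "dy": 0, "dz": 0, "wx": 0, "wy": 0, "wz": 0}, {"hand": -1, "dx": 0, "dy": 0, "dz": 0, "wx": 0, "wy": 0, "wz": 0}, {"hand": -1, "dx": 0, "dy": 0, "dz": 0, "wx": 0, "wy": 0, "wz": 0}, {"hand": -1, "dx": 0, "dy": 0, "dz": 0, "wx": 0, "wy": 0, "wz": 0}, {"hand": -1, "dx": 0, "dy": 0, "dz": 0, "wx": 0, "wy": 0, "wz": 0}, {"hand": -1, "dx": 0, "dy": 0, "dz": 0, "wx": 0, "wy": 0, "wz": 0}], "squeeze": 40}}

```text
time_s: 23.9
position: [0.4373, -0.3416, 0.0075]
eef_rot: [2.144, 2.296, -0.001]
wrist_force: [-0.2, -0.4, 1.9]
gripper_width: 0.271
finger_force: 40.0
```

```bash
python3 - <<'E'
from h import *
pose()
E
```

```text
TCP [ 0.4373 -0.3416  0.0075] yaw 3.93 F [-0.2 -0.4  1.9] w 0.271 t 23.9
```

Request:
{"op": "apply_moves", "data": {"plan": [{"hand": -1, "dx": 0, "dy": 0, "dz": 15, "wx": 0, "wy": 0, "wz": 0}, {"hand": -1, "dx": 0, "dy": 0, "dz": 25, "wx": 0, "wy": 0, "wz": -0.05}, {"hand": -1, "dx": -1, "dy": 20, "dz": 15, "wx": 0, "wy": 0, "wz": -0.05}, {"hand": -1, "dx": -2, "dy": 30, "dz": 0, "wx": 0, "wy": 0, "wz": -0.05}, {"hand": -1, "dx": -2, "dy": 30, "dz": 0, "wx": 0, "wy": 0, "wz": -0.05}, {"hand": -1, "dx": -2, "dy": 25, "dz": 0, "wx": 0, "wy": 0, "wz": -0.01}, {"hand": -1, "dx": 0, "dy": 16, "dz": 0, "wx": 0, "wy": 0, "wz": 0}, {"hand": -1, "dx": 0, "dy": 0, "dz": 0, "wx": 0, "wy": 0, "wz": 0}]}}

```text
time_s: 24.57
position: [0.4284, -0.2168, 0.062]
eef_rot: [-2.368, -2.059, 0.001]
wrist_force: [0.6, -0.8, -0.8]
gripper_width: 0.274
finger_force: 40.0
```

Request:
{"op": "apply_moves", "data": {"plan": [{"hand": -1, "dx": 0, "dy": 0, "dz": 0, "wx": 0, "wy": 0, "wz": 0}, {"hand": -1, "dx": 0, "dy": 0, "dz": 0, "wx": 0, "wy": 0, "wz": 0}, {"hand": -1, "dx": 0, "dy": 0, "dz": 0, "wx": 0, "wy": 0, "wz": 0}]}}

```text
time_s: 24.82
position: [0.4309, -0.2218, 0.0624]
eef_rot: [2.372, 2.057, -0.001]
wrist_force: [0.9, 0.4, -0.6]
gripper_width: 0.271
finger_force: 40.0
```

```bash
cat >> h.py <<'E'
def rod(f,z=.07,cols=(290,360)):
    "rod outline in the wrist view between collar and tip: centre column per row from vertical edges, tip row"
    g=cv2.GaussianBlur(cv2.cvtColor(f['image'],cv2.COLOR_BGR2GRAY),(5,5),0).astype(float)
    gx=cv2.Sobel(g,cv2.CV_64F,1,0); out=[]
    for v in range(90,205,5):
        s=np.abs(gx[v-2:v+3,:].sum(0)); l=cols[0]+np.argmax(s[cols[0]:324]); rr=325+np.argmax(s[325:cols[1]]); out.append(((l+rr)/2,v,rr-l))
    o=np.array(out); o=o[(o[:,2]>20)&(o[:,2]<34)]; a,b=np.polyfit(o[:,1],o[:,0],1)
    P=onz(f,[(a*80+b,80),(a*200+b,200)],z); d=P[0]-P[1]
    print('rod n',len(o),'pts',P.round(4).tolist(),'yaw',round(np.degrees(np.arctan2(d[1],d[0])),2)); return P
E
python3 - <<'E'
from h import *
print('calib on yellow view:'); rod(load('w9'))
pose(); f=grab('wrist','w13'); P=rod(f); print(measure(f,'red',.075,roi=(280,100,370,340)))
print('yellow ref',measure(load('w9'),'yellow',.085,roi=(280,100,370,340)))
M=np.array([.4488,-.0899]); u=np.array([.141,.990]); n=np.array([.990,-.141]); print('lateral mm',[(p[:2]-M)@n*1e3 for p in P])
E
```

```text
calib on yellow view:
rod n 19 pts [[0.5185, -0.1392, 0.07], [0.5118, -0.1866, 0.07]] yaw 81.93
TCP [ 0.4309 -0.2218  0.0624] yaw -8.13 F [ 0.9  0.4 -0.6] w 0.271 t 24.8167
rod n 18 pts [[0.4441, -0.1265, 0.07], [0.4373, -0.1743, 0.07]] yaw 81.87
[([323.5, 284.5], 0.4318, -0.2121, 82.6, 52.3, 25.5)]
yellow ref [([324.0, 284.5], 0.5069, -0.2205, 82.2, 48.3, 24.1)]
lateral mm [np.float64(0.5049726695257389), np.float64(0.4856106533926829)]
```

Request:
{"op": "apply_moves", "data": {"plan": [{"hand": -1, "dx": 1.4, "dy": 10, "dz": 0, "wx": 0, "wy": 0, "wz": 0}, {"hand": -1, "dx": 1.4, "dy": 10, "dz": 0, "wx": 0, "wy": 0, "wz": 0}, {"hand": -1, "dx": 1.1, "dy": 8, "dz": 0, "wx": 0, "wy": 0, "wz": 0}, {"hand": -1, "dx": 0.8, "dy": 6, "dz": 0, "wx": 0, "wy": 0, "wz": 0}, {"hand": -1, "dx": 0.8, "dy": 6, "dz": 0, "wx": 0, "wy": 0, "wz": 0}, {"hand": -1, "dx": 0.8, "dy": 6, "dz": 0, "wx": 0, "wy": 0, "wz": 0}, {"hand": -1, "dx": 0, "dy": 0, "dz": 0, "wx": 0, "wy": 0, "wz": 0}]}}

```text
time_s: 25.45
position: [0.4363, -0.1731, 0.0622]
eef_rot: [-2.371, -2.06, 0.001]
wrist_force: [-0.5, 0.3, -1.9]
gripper_width: 0.274
finger_force: 40.0
```

Request:
{"op": "apply_moves", "data": {"plan": [{"hand": -1, "dx": 1.3, "dy": 9, "dz": 0, "wx": 0, "wy": 0, "wz": 0}, {"hand": -1, "dx": 1.3, "dy": 9, "dz": 0, "wx": 0, "wy": 0, "wz": 0}, {"hand": -1, "dx": 1.3, "dy": 9, "dz": 0, "wx": 0, "wy": 0, "wz": 0}, {"hand": -1, "dx": 1.1, "dy": 8, "dz": 0, "wx": 0, "wy": 0, "wz": 0}, {"hand": -1, "dx": 0.4, "dy": 3, "dz": 0, "wx": 0, "wy": 0, "wz": 0}, {"hand": -1, "dx": 0.3, "dy": 2, "dz": 0, "wx": 0, "wy": 0, "wz": 0}, {"hand": -1, "dx": 0, "dy": 0, "dz": 0, "wx": 0, "wy": 0, "wz": 0}]}}

```text
time_s: 26.03
position: [0.4423, -0.134, 0.0623]
eef_rot: [2.372, 2.06, -0.001]
wrist_force: [0.0, -0.5, -1.6]
gripper_width: 0.27
finger_force: 40.0
```

Request:
{"op": "apply_moves", "data": {"plan": [{"hand": -1, "dx": 0.3, "dy": 2, "dz": 0, "wx": 0, "wy": 0, "wz": 0}, {"hand": -1, "dx": 0.2, "dy": 1.5, "dz": 0, "wx": 0, "wy": 0, "wz": 0}, {"hand": -1, "dx": 0, "dy": 0, "dz": 0, "wx": 0, "wy": 0, "wz": 0}, {"hand": -1, "dx": 0, "dy": 0, "dz": 0, "wx": 0, "wy": 0, "wz": 0}]}}

```text
time_s: 26.37
position: [0.4427, -0.1311, 0.0623]
eef_rot: [2.373, 2.059, -0.001]
wrist_force: [0.3, 0.6, -0.7]
gripper_width: 0.273
finger_force: 40.0
```

Request:
{"op": "apply_moves", "data": {"plan": [{"hand": -1, "dx": 0.2, "dy": 1.5, "dz": 0, "wx": 0, "wy": 0, "wz": 0}, {"hand": -1, "dx": 0, "dy": 0, "dz": 0, "wx": 0, "wy": 0, "wz": 0}]}}

```text
time_s: 26.53
position: [0.443, -0.13, 0.0623]
eef_rot: [2.372, 2.059, -0.002]
wrist_force: [-1.3, -3.1, -1.5]
gripper_width: 0.27
finger_force: 40.0
```

Request:
{"op": "apply_moves", "data": {"plan": [{"hand": -1, "dx": 0.2, "dy": 1.5, "dz": 0, "wx": 0, "wy": 0, "wz": 0}, {"hand": -1, "dx": 0, "dy": 0, "dz": 0, "wx": 0, "wy": 0, "wz": 0}]}}

```text
time_s: 26.7
position: [0.4431, -0.1299, 0.0625]
eef_rot: [2.369, 2.059, -0.004]
wrist_force: [-3.4, -10.4, -1.2]
gripper_width: 0.268
finger_force: 40.0
```

Request:
{"op": "apply_moves", "data": {"plan": [{"hand": -1, "dx": -0.3, "dy": -2.5, "dz": 0, "wx": 0, "wy": 0, "wz": 0}, {"hand": -0.3, "dx": 0, "dy": 0, "dz": 0, "wx": 0, "wy": 0, "wz": 0}, {"hand": 0.1, "dx": 0, "dy": 0, "dz": 0, "wx": 0, "wy": 0, "wz": 0}, {"hand": 0.1, "dx": 0, "dy": 0, "dz": 0, "wx": 0, "wy": 0, "wz": 0}, {"hand": 0.1, "dx": 0, "dy": 0, "dz": 0, "wx": 0, "wy": 0, "wz": 0}, {"hand": 0.1, "dx": 0, "dy": 0, "dz": 25, "wx": 0, "wy": 0, "wz": 0}, {"hand": 0.1, "dx": 0, "dy": 0, "dz": 35, "wx": 0, "wy": 0, "wz": 0}, {"hand": 0.1, "dx": 0, "dy": 0, "dz": 40, "wx": 0, "wy": 0, "wz": 0}]}}

```text
time_s: 27.37
position: [0.4411, -0.1295, 0.1621]
eef_rot: [-2.37, -2.056, 0.004]
wrist_force: [1.6, 0.2, -0.9]
gripper_width: 0.547
finger_force: 0.0
```

Request:
{"op": "apply_moves", "data": {"plan": [{"hand": 0.1, "dx": 10, "dy": -20, "dz": 30, "wx": 0, "wy": 0, "wz": 0}, {"hand": 0.1, "dx": 22, "dy": -30, "dz": 0, "wx": 0, "wy": 0, "wz": 0}, {"hand": 0.1, "dx": 22, "dy": -30, "dz": 0, "wx": 0, "wy": 0, "wz": 0}, {"hand": 0.1, "dx": 22, "dy": -30, "dz": 0, "wx": 0, "wy": 0, "wz": 0}, {"hand": 0.1, "dx": 22, "dy": -30, "dz": 0, "wx": 0, "wy": 0, "wz": 0}, {"hand": 0.1, "dx": 22, "dy": -30, "dz": 0, "wx": 0, "wy": 0, "wz": 0}, {"hand": 0.1, "dx": 22, "dy": -30, "dz": 0, "wx": 0, "wy": 0, "wz": 0}, {"hand": 0.1, "dx": 19, "dy": -23, "dz": 0, "wx": 0, "wy": 0, "wz": 0}]}}

```text
time_s: 28.03
position: [0.6049, -0.3557, 0.1919]
eef_rot: [2.373, 2.058, -0.001]
wrist_force: [0.4, -0.3, 0.1]
gripper_width: 0.552
finger_force: 0.0
```

Request:
{"op": "apply_moves", "data": {"plan": [{"hand": 0.1, "dx": 0, "dy": 0, "dz": 0, "wx": 0, "wy": 0, "wz": 0}, {"hand": 0.1, "dx": 0, "dy": 0, "dz": 0, "wx": 0, "wy": 0, "wz": 0}, {"hand": 0.1, "dx": 0, "dy": 0, "dz": 0, "wx": 0, "wy": 0, "wz": 0}]}}

```text
time_s: 28.28
position: [0.603, -0.3525, 0.1915]
eef_rot: [-2.371, -2.058, 0.001]
wrist_force: [0.6, 0.3, -0.3]
gripper_width: 0.551
finger_force: 0.0
```

```bash
python3 - <<'E'
from h import *
pose(); f=grab('wrist','w14'); t=grab('top','t6')
for c in('red','yellow','blue'): print(c,measure(f,c,.03,roi=(0,0,640,290)),'TOP',measure(t,c,.03,amin=60,roi=(335,180,460,320)), measure(t,c,.085,amin=60,roi=(280,180,350,300)))
E
```

```text
TCP [ 0.603  -0.3525  0.1915] yaw -8.09 F [ 0.6  0.3 -0.3] w 0.551 t 28.2833
red [([59.5, 11.0], 0.4174, -0.1459, 172.0, 43.6, 15.6)] TOP [] [([321.5, 279.3], 0.4441, -0.1319, 81.9, 67.5, 22.3), ([297.7, 275.6], 0.4513, -0.0758, 170.1, 32.6, 29.5)]
yellow [([164.5, 11.5], 0.5006, -0.158, 172.0, 36.7, 16.3)] TOP [] [([326.5, 248.3], 0.5169, -0.142, 81.8, 68.5, 23.6), ([302.9, 244.0], 0.5259, -0.0862, 171.9, 33.3, 31.4)]
blue [([321.5, 197.5], 0.6043, -0.3244, 82.3, 68.2, 22.4)] TOP [([393.3, 214.3], 0.6069, -0.3057, 77.2, 28.3, 24.1)] []
```

Request:
{"op": "apply_moves", "data": {"plan": [{"hand": 0.1, "dx": 1, "dy": 14, "dz": -30, "wx": 0, "wy": 0, "wz": 0}, {"hand": 0.1, "dx": 0, "dy": 14, "dz": -35, "wx": 0, "wy": 0, "wz": 0}, {"hand": 0.1, "dx": 0, "dy": 0, "dz": -35, "wx": 0, "wy": 0, "wz": 0}, {"hand": 0.1, "dx": 0, "dy": 0, "dz": -30, "wx": 0, "wy": 0, "wz": 0}, {"hand": 0.1, "dx": 0, "dy": 0, "dz": -25, "wx": 0, "wy": 0, "wz": 0}, {"hand": 0.1, "dx": 0, "dy": 0, "dz": -20, "wx": 0, "wy": 0, "wz": 0}, {"hand": 0.1, "dx": 0, "dy": 0, "dz": 0, "wx": 0, "wy": 0, "wz": 0}, {"hand": 0.1, "dx": 0, "dy": 0, "dz": 0, "wx": 0, "wy": 0, "wz": 0}]}}

```text
time_s: 29.05
position: [0.6036, -0.324, 0.0169]
eef_rot: [-2.37, -2.058, 0.002]
wrist_force: [0.3, -1.8, 0.4]
gripper_width: 0.547
finger_force: 0.0
```

```bash
python3 - <<'E'
from h import *
pose(); f=grab('wrist','w15'); print(measure(f,'blue',.03,roi=(250,100,400,420)))
E
```

```text
TCP [ 0.6036 -0.324   0.0169] yaw -8.06 F [ 0.3 -1.8  0.4] w 0.547 t 29.05
[([327.0, 285.0], 0.6059, -0.3147, 81.6, 52.3, 23.0)]
```

Request:
{"op": "apply_moves", "data": {"plan": [{"hand": 0.1, "dx": 0, "dy": 0, "dz": -6, "wx": 0, "wy": 0, "wz": 0}, {"hand": 0.1, "dx": 0, "dy": 0, "dz": -3, "wx": 0, "wy": 0, "wz": 0}, {"hand": 0.1, "dx": 0, "dy": 0, "dz": 0, "wx": 0, "wy": 0, "wz": 0}, {"hand": -1, "dx": 0, "dy": 0, "dz": 0, "wx": 0, "wy": 0, "wz": 0}, {"hand": -1, "dx": 0, "dy": 0, "dz": 0, "wx": 0, "wy": 0, "wz": 0}, {"hand": -1, "dx": 0, "dy": 0, "dz": 0, "wx": 0, "wy": 0, "wz": 0}, {"hand": -1, "dx": 0, "dy": 0, "dz": 0, "wx": 0, "wy": 0, "wz": 0}, {"hand": -1, "dx": 0, "dy": 0, "dz": 0, "wx": 0, "wy": 0, "wz": 0}], "squeeze": 40}}

```text
time_s: 29.77
position: [0.6049, -0.3256, 0.0085]
eef_rot: [2.372, 2.059, -0.001]
wrist_force: [0.1, -0.0, 1.6]
gripper_width: 0.271
finger_force: 40.0
```

```bash
python3 - <<'E'
from h import *
pose()
E
```

```text
TCP [ 0.6049 -0.3256  0.0085] yaw -8.1 F [ 0.1 -0.   1.6] w 0.271 t 29.7667
```

Request:
{"op": "apply_moves", "data": {"plan": [{"hand": -1, "dx": 0, "dy": 0, "dz": 15, "wx": 0, "wy": 0, "wz": 0}, {"hand": -1, "dx": 0, "dy": 0, "dz": 25, "wx": 0, "wy": 0, "wz": 0}, {"hand": -1, "dx": -6, "dy": 15, "dz": 15, "wx": 0, "wy": 0, "wz": 0}, {"hand": -1, "dx": -8, "dy": 25, "dz": 0, "wx": 0, "wy": 0, "wz": 0}, {"hand": -1, "dx": -8, "dy": 25, "dz": 0, "wx": 0, "wy": 0, "wz": 0}, {"hand": -1, "dx": -4, "dy": 18, "dz": 0, "wx": 0, "wy": 0, "wz": 0}, {"hand": -1, "dx": 0, "dy": 0, "dz": 0, "wx": 0, "wy": 0, "wz": 0}, {"hand": -1, "dx": 0, "dy": 0, "dz": 0, "wx": 0, "wy": 0, "wz": 0}]}}

```text
time_s: 30.43
position: [0.5786, -0.2417, 0.0633]
eef_rot: [2.371, 2.061, -0.001]
wrist_force: [0.3, -1.2, -0.6]
gripper_width: 0.27
finger_force: 40.0
```

Request:
{"op": "apply_moves", "data": {"plan": [{"hand": -1, "dx": 0, "dy": 0, "dz": 0, "wx": 0, "wy": 0, "wz": 0}, {"hand": -1, "dx": 0, "dy": 0, "dz": 0, "wx": 0, "wy": 0, "wz": 0}]}}

```text
time_s: 30.6
position: [0.5795, -0.2438, 0.0634]
eef_rot: [2.372, 2.057, -0.001]
wrist_force: [-0.6, -0.0, -0.3]
gripper_width: 0.276
finger_force: 40.0
```

```bash
python3 - <<'E'
from h import *
pose(); f=grab('wrist','w16'); P=rod(f)
M=np.array([.5973,-.1111]); n=np.array([.990,-.141]); print('lateral mm',[(p[:2]-M)@n*1e3 for p in P])
E
```

```text
TCP [ 0.5795 -0.2438  0.0634] yaw -8.13 F [-0.6 -0.  -0.3] w 0.276 t 30.6
rod n 21 pts [[0.5928, -0.1483, 0.07], [0.586, -0.1964, 0.07]] yaw 81.95
lateral mm [np.float64(0.7575400228439629), np.float64(0.8050883489737516)]
```

The rod is straight and its lateral offset (0.8 mm) matches the earlier successes, so I'll insert it.

Request:
{"op": "apply_moves", "data": {"plan": [{"hand": -1, "dx": 1.4, "dy": 10, "dz": 0, "wx": 0, "wy": 0, "wz": 0}, {"hand": -1, "dx": 1.4, "dy": 10, "dz": 0, "wx": 0, "wy": 0, "wz": 0}, {"hand": -1, "dx": 1.1, "dy": 8, "dz": 0, "wx": 0, "wy": 0, "wz": 0}, {"hand": -1, "dx": 0.8, "dy": 6, "dz": 0, "wx": 0, "wy": 0, "wz": 0}, {"hand": -1, "dx": 0.8, "dy": 6, "dz": 0, "wx": 0, "wy": 0, "wz": 0}, {"hand": -1, "dx": 0.8, "dy": 6, "dz": 0, "wx": 0, "wy": 0, "wz": 0}, {"hand": -1, "dx": 0, "dy": 0, "dz": 0, "wx": 0, "wy": 0, "wz": 0}]}}

```text
time_s: 31.23
position: [0.5851, -0.1949, 0.0633]
eef_rot: [-2.371, -2.06, 0.001]
wrist_force: [-0.9, -1.1, -0.7]
gripper_width: 0.274
finger_force: 40.0
```

Request:
{"op": "apply_moves", "data": {"plan": [{"hand": -1, "dx": 1.3, "dy": 9, "dz": 0, "wx": 0, "wy": 0, "wz": 0}, {"hand": -1, "dx": 1.3, "dy": 9, "dz": 0, "wx": 0, "wy": 0, "wz": 0}, {"hand": -1, "dx": 1.3, "dy": 9, "dz": 0, "wx": 0, "wy": 0, "wz": 0}, {"hand": -1, "dx": 1.1, "dy": 8, "dz": 0, "wx": 0, "wy": 0, "wz": 0}, {"hand": -1, "dx": 0.4, "dy": 3, "dz": 0, "wx": 0, "wy": 0, "wz": 0}, {"hand": -1, "dx": 0.3, "dy": 2, "dz": 0, "wx": 0, "wy": 0, "wz": 0}, {"hand": -1, "dx": 0, "dy": 0, "dz": 0, "wx": 0, "wy": 0, "wz": 0}]}}

```text
time_s: 31.82
position: [0.5909, -0.156, 0.0633]
eef_rot: [2.372, 2.06, -0.001]
wrist_force: [-0.1, 0.9, -1.3]
gripper_width: 0.27
finger_force: 40.0
```

Request:
{"op": "apply_moves", "data": {"plan": [{"hand": -1, "dx": 0.3, "dy": 2, "dz": 0, "wx": 0, "wy": 0, "wz": 0}, {"hand": -1, "dx": 0.2, "dy": 1.5, "dz": 0, "wx": 0, "wy": 0, "wz": 0}, {"hand": -1, "dx": 0, "dy": 0, "dz": 0, "wx": 0, "wy": 0, "wz": 0}, {"hand": -1, "dx": 0, "dy": 0, "dz": 0, "wx": 0, "wy": 0, "wz": 0}]}}

```text
time_s: 32.15
position: [0.5913, -0.1531, 0.0633]
eef_rot: [2.373, 2.058, -0.001]
wrist_force: [-0.1, -0.4, -1.6]
gripper_width: 0.272
finger_force: 40.0
```

Request:
{"op": "apply_moves", "data": {"plan": [{"hand": -1, "dx": 0.2, "dy": 1.5, "dz": 0, "wx": 0, "wy": 0, "wz": 0}, {"hand": -1, "dx": 0, "dy": 0, "dz": 0, "wx": 0, "wy": 0, "wz": 0}]}}

```text
time_s: 32.32
position: [0.5915, -0.1515, 0.0633]
eef_rot: [2.373, 2.058, -0.001]
wrist_force: [0.3, 1.1, -2.2]
gripper_width: 0.272
finger_force: 40.0
```

Request:
{"op": "apply_moves", "data": {"plan": [{"hand": -1, "dx": 0.2, "dy": 1.5, "dz": 0, "wx": 0, "wy": 0, "wz": 0}, {"hand": -1, "dx": 0, "dy": 0, "dz": 0, "wx": 0, "wy": 0, "wz": 0}]}}

```text
time_s: 32.48
position: [0.5916, -0.1509, 0.0633]
eef_rot: [2.371, 2.059, -0.003]
wrist_force: [-1.1, -3.7, -1.8]
gripper_width: 0.271
finger_force: 40.0
```

Request:
{"op": "apply_moves", "data": {"plan": [{"hand": -1, "dx": 0.2, "dy": 1.5, "dz": 0, "wx": 0, "wy": 0, "wz": 0}, {"hand": -1, "dx": 0, "dy": 0, "dz": 0, "wx": 0, "wy": 0, "wz": 0}, {"hand": -1, "dx": -0.3, "dy": -2.5, "dz": 0, "wx": 0, "wy": 0, "wz": 0}, {"hand": -0.3, "dx": 0, "dy": 0, "dz": 0, "wx": 0, "wy": 0, "wz": 0}, {"hand": 0.1, "dx": 0, "dy": 0, "dz": 0, "wx": 0, "wy": 0, "wz": 0}, {"hand": 0.1, "dx": 0, "dy": 0, "dz": 0, "wx": 0, "wy": 0, "wz": 0}, {"hand": 0.1, "dx": 0, "dy": 0, "dz": 0, "wx": 0, "wy": 0, "wz": 0}, {"hand": 0.1, "dx": 0, "dy": 0, "dz": 20, "wx": 0, "wy": 0, "wz": 0}]}}

```text
time_s: 33.15
position: [0.589, -0.1497, 0.0803]
eef_rot: [-2.369, -2.056, 0.005]
wrist_force: [-0.1, -0.1, -0.8]
gripper_width: 0.546
finger_force: 0.0
```

Request:
{"op": "apply_moves", "data": {"plan": [{"hand": 0.1, "dx": 0, "dy": 0, "dz": 35, "wx": 0, "wy": 0, "wz": 0}, {"hand": 0.1, "dx": 0, "dy": 0, "dz": 35, "wx": 0, "wy": 0, "wz": 0}, {"hand": 0.1, "dx": -10, "dy": -35, "dz": 20, "wx": 0, "wy": 0, "wz": 0}, {"hand": 0.1, "dx": -20, "dy": -35, "dz": 10, "wx": 0, "wy": 0, "wz": 0}, {"hand": 0.1, "dx": -20, "dy": -35, "dz": 0, "wx": 0, "wy": 0, "wz": 0}, {"hand": 0.1, "dx": -20, "dy": -35, "dz": 0, "wx": 0, "wy": 0, "wz": 0}, {"hand": 0.1, "dx": -20, "dy": -35, "dz": 0, "wx": 0, "wy": 0, "wz": 0}, {"hand": 0.1, "dx": -20, "dy": -35, "dz": 0, "wx": 0, "wy": 0, "wz": 0}]}}

```text
time_s: 33.82
position: [0.4806, -0.3621, 0.1836]
eef_rot: [2.372, 2.059, -0.0]
wrist_force: [-0.6, 0.1, 0.4]
gripper_width: 0.55
finger_force: 0.0
```

Request:
{"op": "apply_moves", "data": {"plan": [{"hand": 0.1, "dx": -20, "dy": -35, "dz": 0, "wx": 0, "wy": 0, "wz": 0}, {"hand": 0.1, "dx": -20, "dy": -35, "dz": 0, "wx": 0, "wy": 0, "wz": 0}, {"hand": 0.1, "dx": -20, "dy": -35, "dz": 0, "wx": 0, "wy": 0, "wz": 0}, {"hand": 0.1, "dx": 0, "dy": 0, "dz": 0, "wx": 0, "wy": 0, "wz": 0}, {"hand": 0.1, "dx": 0, "dy": 0, "dz": 0, "wx": 0, "wy": 0, "wz": 0}, {"hand": 0.1, "dx": 0, "dy": 0, "dz": 0, "wx": 0, "wy": 0, "wz": 0}, {"hand": 0.1, "dx": 0, "dy": 0, "dz": 0, "wx": 0, "wy": 0, "wz": 0}, {"hand": 0.1, "dx": 0, "dy": 0, "dz": 0, "wx": 0, "wy": 0, "wz": 0}]}}

```text
time_s: 34.48
position: [0.4225, -0.4644, 0.1833]
eef_rot: [-2.371, -2.061, 0.0]
wrist_force: [-0.1, -0.6, 0.6]
gripper_width: 0.549
finger_force: 0.0
```

```bash
python3 - <<'E'
from h import *
pose(); t=grab('top','t7')
for c in('red','yellow','blue'): print(c,measure(t,c,.085,amin=60,roi=(280,180,460,320)))
# tray black grip & pan vs. start, chunks in tub (brown blobs)
hsv=cv2.cvtColor(t['image'],cv2.COLOR_BGR2HSV)
m=cv2.inRange(hsv,(5,90,20),(18,255,220)); 
for c in cv2.findContours(m,cv2.RETR_EXTERNAL,cv2.CHAIN_APPROX_SIMPLE)[0]:
    (x,y),wh,a=cv2.minAreaRect(c)
    if cv2.contourArea(c)>80 and 90<x<320 and 160<y<310: print('brown',x,y,wh,onz(t,[(x,y)],.03)[0].round(3))
m=cv2.inRange(hsv,(0,0,110),(180,60,255))[190:300,110:200]; cs=cv2.findContours(m,cv2.RETR_EXTERNAL,cv2.CHAIN_APPROX_SIMPLE)[0]
c=max(cs,key=cv2.contourArea)+[110,190]; q=cv2.minAreaRect(c); print('pan',q,onz(t,[q[0]],.02)[0].round(3))
E
```

```text
TCP [ 0.4225 -0.4644  0.1833] yaw -7.99 F [-0.1 -0.6  0.6] w 0.549 t 34.4833
red [([321.3, 279.4], 0.4438, -0.1313, 81.9, 67.0, 23.1), ([297.9, 275.6], 0.4513, -0.0763, 172.0, 33.1, 31.6)]
yellow [([326.7, 248.1], 0.5174, -0.1425, 81.8, 68.5, 24.0), ([303.2, 243.9], 0.526, -0.0869, 171.8, 34.5, 33.3)]
blue [([331.6, 217.2], 0.5908, -0.1525, 81.8, 67.6, 23.0), ([308.3, 212.5], 0.6008, -0.097, 171.9, 33.2, 30.3)]
brown 258.92474365234375 240.42066955566406 (13.492944717407227, 48.950355529785156) [0.535 0.024 0.03 ]
pan ((147.54153442382812, 240.8516082763672), (71.14378356933594, 74.0711898803711), 15.64224624633789) [0.528 0.302 0.02 ]
```

```bash
python3 -c "
from workcell import r
print(r.hand_in())"
```

```text
the job is handed in; nothing more can be done
None
```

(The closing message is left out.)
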